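# Make up a rail-and-nut kit under the swing-arm bench lamp

## Task

Make up the next frame kit: swing the bench lamp aside so that its head is right clear of the plywood tray, then lay every walnut rail from the green mat flat on the floor of the tray's wide bay, none on top of another, and empty all the barrel nuts from the scoop into the tray's narrow bay. Stand the empty scoop upright on the bench again, and only when the tray is filled bring the lamp back so that its head is over the middle of the tray for checking. Leave the hand plane, the glue and the try square where they are.

Things in the scene. Friction and masses are not known exactly. Their poses are not given: they have to be found in the camera images.
- tray: Open plywood kit tray with a grey floor, fixed, 232 mm along its x, 264 mm along its y, 45 mm high; floor, walls, divider 8 mm thick. Origin: centre of its underside, at bench level. A divider along x at y = +30 mm makes a wide rail bay (y -124 to +26 mm) and a narrow nut bay (y +34 to +124 mm), both x -108 to +108 mm.
- tray_mid (a point): Middle of the whole tray, on its floor (8 mm above the bench).
- rail_bay (a point): Centre of the floor of the rail bay (150 mm along the tray's y by 216 mm along its x), the right-hand bay seen from the robot; rails lie in it with their length along the tray's y.
- nut_bay (a point): Centre of the floor of the nut bay (90 mm along the tray's y by 216 mm along its x), the left-hand bay seen from the robot.
- lamp_arm (a joint): Swing of the lamp's white arm (24 mm wide, 209 to 243 mm above the bench) about its upright post at the bench's far edge, 320 mm from the lamp grip; rad, 0 = arm pointing at the robot (-x), positive = counter-clockwise from above (head goes to -y); stops at -1.25 and +1.25. Light friction hinge (about 1 N at the head moves it); stays where it is left.
- lamp_grip (a point): Lamp head: white disc 110 mm across, 202 to 230 mm above the bench, with a round black upright grip 16 mm thick on its middle, up to 288 mm (top 6 mm: red cap 19 mm wide; low cooling fins round its foot up to 239 mm). This point is on the grip's axis, 262 mm above the bench, where it can be pinched from above. Moves with the arm.
- mat: Green cutting mat on the bench, 340 x 170 x 3 mm, fixed; the rails start on it. Origin: centre of its underside.
- scoop: Steel scoop holding the nuts: open flared cup, 46 mm across at its flat base, 90 mm at the rim, 46 mm high, walls 3 mm. Origin: centre of the cup's underside, z up. A straight handle runs along +x: its wooden grip, 11 mm wide (y), 14 mm high, spans x = 63 to 148 mm, its middle line 43 mm above the base. About 0.16 kg empty.
- plane: Hand plane, dark steel with wooden knob and tote, 235 x 58 mm, about 100 mm high. Bystander, loose. Origin: centre of its underside.
- glue: Yellow glue bottle with orange cap, 60 mm across, 165 mm high. Bystander, loose. Origin: centre of its underside.
- square: Try square lying flat, dark stock 110 x 30 x 20 mm (along x) with a steel blade 180 mm long along +y. Bystander, loose. Origin: centre of the stock's underside.
- rail0: Short walnut rail, 130 mm long (its y), 24 mm wide (x), 20 mm thick (z), about 45 g, two dark holes in its top; starts lying on the mat. Origin: its centre. Two to four rails are present.
- rail1: Short walnut rail, 130 mm long (its y), 24 mm wide (x), 20 mm thick (z), about 45 g, two dark holes in its top; starts lying on the mat. Origin: its centre. Two to four rails are present.
- rail2: Short walnut rail, 130 mm long (its y), 24 mm wide (x), 20 mm thick (z), about 45 g, two dark holes in its top; starts lying on the mat. Origin: its centre. Two to four rails are present.
- rail3: Short walnut rail, 130 mm long (its y), 24 mm wide (x), 20 mm thick (z), about 45 g, two dark holes in its top; starts lying on the mat. Origin: its centre. Two to four rails are present.
- nut0: Brass barrel nut, a cylinder 14 mm across and 18 mm long, 18 g; starts in the scoop. Origin: its centre; z along its length.
- nut1: Brass barrel nut, a cylinder 14 mm across and 18 mm long, 18 g; starts in the scoop. Origin: its centre; z along its length.
- nut2: Brass barrel nut, a cylinder 14 mm across and 18 mm long, 18 g; starts in the scoop. Origin: its centre; z along its length.
- nut3: Brass barrel nut, a cylinder 14 mm across and 18 mm long, 18 g; starts in the scoop. Origin: its centre; z along its length.
- nut4: Brass barrel nut, a cylinder 14 mm across and 18 mm long, 18 g; starts in the scoop. Origin: its centre; z along its length.
- nut5: Brass barrel nut, a cylinder 14 mm across and 18 mm long, 18 g; starts in the scoop. Origin: its centre; z along its length.
There are look-alikes about, which are no part of the job. What is shaped like the rail0 but blue or orange is not meant.

How it is judged (in metres and radians):
On the way, in this order (a step that is already met when the one before it is completed fails the run):
1. the lamp head is swung wholly clear of the tray, to either side (grip more than 187 mm to the side of the tray's middle) ((y of lamp_grip in the frame of tray above 0.187 m or y of lamp_grip in the frame of tray below -0.187 m)), for 0.2 s.
2. every rail lies on the floor of the wide bay and every nut is in the narrow bay (x of rail0 in the frame of tray between -0.108 and 0.108 m and y of rail0 in the frame of tray between -0.124 and 0.026 m and z of each of rail0, rail1, rail2, rail3 in the frame of tray below 0.027 m and x of rail1 in the frame of tray between -0.108 and 0.108 m and y of rail1 in the frame of tray between -0.124 and 0.026 m and x of rail2 in the frame of tray between -0.108 and 0.108 m and y of rail2 in the frame of tray between -0.124 and 0.026 m and x of rail3 in the frame of tray between -0.108 and 0.108 m and y of rail3 in the frame of tray between -0.124 and 0.026 m and x of nut0 in the frame of tray between -0.108 and 0.108 m and y of nut0 in the frame of tray between 0.034 and 0.124 m and z of each of nut0, nut1, nut2, nut3, nut4, nut5 in the frame of tray below 0.045 m and x of nut1 in the frame of tray between -0.108 and 0.108 m and y of nut1 in the frame of tray between 0.034 and 0.124 m and x of nut2 in the frame of tray between -0.108 and 0.108 m and y of nut2 in the frame of tray between 0.034 and 0.124 m and x of nut3 in the frame of tray between -0.108 and 0.108 m and y of nut3 in the frame of tray between 0.034 and 0.124 m and x of nut4 in the frame of tray between -0.108 and 0.108 m and y of nut4 in the frame of tray between 0.034 and 0.124 m and x of nut5 in the frame of tray between -0.108 and 0.108 m and y of nut5 in the frame of tray between 0.034 and 0.124 m), for 0.2 s.
3. the lamp head is back over the middle of the tray (horizontal distance between lamp_grip and tray_mid below 0.06 m), for 0.2 s.
At the end, for the whole second after the job is handed in: Each rail's centre is inside the wide bay and at most 27 mm above the bench (not on another rail); each nut is inside the narrow bay, below its rim; the scoop stands upright (within 0.15 rad), still, on the bench itself; the still lamp's grip is within 60 mm, seen from above, of the tray's middle (all of step 2 and horizontal distance between lamp_grip and tray_mid below 0.06 m and angle between scoop's own z axis and vertical below 0.15 rad and height (world z) of scoop below 0.006 m and linear speed of scoop below 0.03 m/s and velocity of joint lamp_arm between -0.05 and 0.05 rad/s); the robot touches nothing.
It fails at once if the hand plane is shifted by more than 30 mm (distance of plane from where it was at the start of the episode above 0.03 m).
It fails at once if the glue bottle is shifted by more than 30 mm (distance of glue from where it was at the start of the episode above 0.03 m).
It fails at once if the try square is shifted by more than 30 mm (distance of square from where it was at the start of the episode above 0.03 m).
Of rail0, rail1, rail2, rail3 only 2 to 4 are there at a start; the rules pass over those that are not, and their reading is None.
At some moment in a run one of rail0, rail1, rail2, rail3 may be knocked a few centimetres aside while the robot is not near it.
It also fails if it takes over 208 s, if anything falls off the work surface, if the arm or the gripper's body presses on something with over 40 N, if the wrist force passes 120 N, or if a joint passes its speed limit or range.

## Robot

A 6-joint arm with a two-finger parallel gripper is mounted at the origin on the work surface. World frame = base frame: x ahead of the robot, y to its left, z up, the work surface at z = 0. Lengths are in mm, angles in rad, forces in N, time in s.
With the tool pointing down it reaches from about 350 to 775 mm from the base axis. Payload 7.3 kg.
Tool frame: the origin (TCP) lies between the finger pads; the fingertips stand 22 mm ahead of it and the grasp point (between the pads) lies 3 mm ahead of it (nose_length is the distance from the TCP to the fingertips, in mm); z points along the fingers, y is the direction in which the jaws open and shut (so a half turn about z gives the same grasp; the last joint's range is limited). The gripper opens to 92 mm and grips with 3 to 60 N. Pads are 19 mm wide; open, the fingers measure 130 mm over their backs; the gripper's body (75 mm by 190 mm) begins 47 mm behind the grasp point.
Start: joints at [1.012, 0.342, 1.524, -0, 1.275, -0.146], TCP at [210.604, 480.925, 248.741] pointing down, gripper open.
Joint ranges: [-2.53, 2.53], [-0.77, 2.02], [0.04, 2.7], [-1, 4.14], [0.28, 2.66], [-3.11, 3.11]. Speed limits (rad/s): [2.57, 2.57, 3.14, 3.14, 3.14, 3.14].

## Interface

Orientations are given as [roll, pitch, yaw] about the fixed x, y, z axes, in that order (R = Rz(yaw) Ry(pitch) Rx(roll)).
In Python, from plant import get_obs, capture, close_job, nose_length gives the robot as it stands.
- The arm moves only by the tool step_arm, never from a script. Its argument "increments" is text: rows parted by semicolons, each of 7 numbers parted by spaces: the turn, a rotation vector about the tool's x, y, z in rad, then the shift along the tool's x, y, z in mm, then the opening, from -1 (shut) to 1 (fully open). A call has 1 to 20 rows; each row is the pose to reach, as a shift and turn from the pose commanded when the call began, along the tool's axes at that moment; what a row does not reach only later rows make up. A row lasts 1/8 s, in which the tool goes at most 62.5 mm and 10.7 degrees, less where a joint would pass 70% of its speed; a pose out of reach is approached as far as the arm can. A call with a gripper value outside its range is refused whole. The fingers move at their own pace and stop on an object; the grip force is fixed at half the most. Time passes only in rows, so rows that repeat a pose let the fingers close. It gives the time, the measured TCP pose, the force and the opening at its end, in the units of the state.
- get_obs(): the state, without advancing time (a new reading comes with each control period).
- capture(name): name is "side" or "top"; returns a dict with "frame" (480x640x3 uint8, red, green, blue), "K" (3x3 intrinsics, pixels), "distortion" ([k1, k2, p1, p2, k3] as OpenCV has them; the pictures are not rectified), "extrinsics" (4x4, takes a point from world to camera coordinates). Camera axes: x right, y down, z forward; pixel columns grow to the right and rows downward; lengths in mm; the calibration is good to about 2 mm. A picture is of the moment at which its call begins. There is no depth.
- close_job(): hands the job in, once; it reports no verdict.
The state is a dict: "time": time; "joint_positions": joint angles; "dq": joint speeds; "tau": joint torques, N m; "tool_pos": TCP position; "tcp_rot": TCP orientation; "contact_force": force on the tool from outside, world axes, zero at the start; "moment": the same for the moment, N m; "grip_width": finger opening in mm.
Only numpy, scipy, OpenCV 4.12 (cv2) and the standard library are available. Lean on these libraries where they do the work, as an engineer would, in place of code of your own. Each camera call takes 0.05 s, during which the arm holds its last target.

## Working session

There is one attempt and no reset: what is moved stays moved. The work goes in short steps, Python scripts to look and compute and a tool call to move; the robot and the scene stay as the last step left them, time stands still between calls to the robot, and variables do not carry over. Pictures are saved under pics/ and viewed, and the job is handed in when it is done.

Besides the shell and the picture viewer there is one more tool, called after "Call:" as name(argument=value, ...), one argument or row to a line, values as JSON. step_arm: Moves the arm, as the interface text tells. Its arguments: {"type":"object","properties":{"increments":{"type":"string"}},"required":["increments"]}

```bash
ls; mkdir -p pics; python3 - <<'E'
from plant import *
import cv2
print(get_obs())
for n in("side","top"):
    c=capture(n); cv2.imwrite(f"pics/{n}0.png",c["frame"][:,:,::-1]); print(n,c["K"],c["distortion"],c["extrinsics"])
print(nose_length)
E
```

```text
pics
{'time': 0.0, 'joint_positions': array([ 1.01201210e+00,  3.42711683e-01,  1.52501559e+00, -2.12607083e-06,
        1.27541684e+00, -1.46021059e-01]), 'dq': array([ 2.25541467e-03,  1.26059785e-03,  2.59024279e-03, -2.54217479e-03,
       -1.51208788e-03,  6.15547484e-05]), 'tau': array([-1.50230029e-03, -4.31237984e+01, -2.44220102e+01,  7.17254123e-02,
        5.59319579e-02, -8.06133494e-05]), 'tool_pos': array([210.38674905, 480.58780569, 248.05117461]), 'tcp_rot': array([-3.14005740e+00, -2.23730753e-04,  2.72882993e+00]), 'contact_force': array([-0.11916327, -0.5621517 ,  0.24412004]), 'moment': array([ 0.00332072, -0.02390996, -0.01295685]), 'grip_width': 91.9969642636231}
side [[529.62277435   0.         324.5215661 ]
 [  0.         529.62277435 243.7753862 ]
 [  0.           0.           1.        ]] [-0.04008507  0.          0.          0.          0.        ] [[ 7.81687971e-01 -6.23666857e-01  1.88906705e-03 -4.72842484e+02]
 [-4.54354002e-01 -5.71545294e-01 -6.83299654e-01  3.56459295e+02]
 [ 4.27231035e-01  5.33268815e-01 -7.30135613e-01  1.36858388e+03]
 [ 0.00000000e+00  0.00000000e+00  0.00000000e+00  1.00000000e+00]]
top [[550.88213283   0.         324.34431566]
 [  0.         550.88213283 235.70478806]
 [  0.           0.           1.        ]] [-0.01145316  0.          0.          0.          0.        ] [[ 2.68882431e-02 -9.99392716e-01 -2.21635344e-02 -5.63470471e+01]
 [-9.91673146e-01 -2.38740958e-02 -1.26548014e-01  5.92757257e+02]
 [ 1.25942029e-01  2.53816356e-02 -9.91712851e-01  1.49580351e+03]
 [ 0.00000000e+00  0.00000000e+00  0.00000000e+00  1.00000000e+00]]
22.0
```

View pics/top0.png

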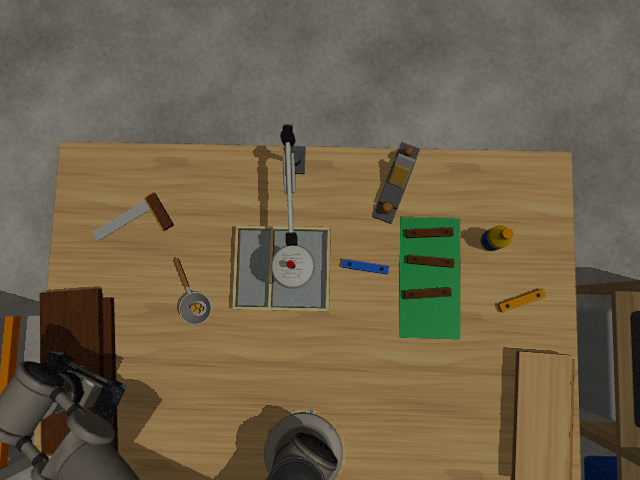

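View pics/side0.png

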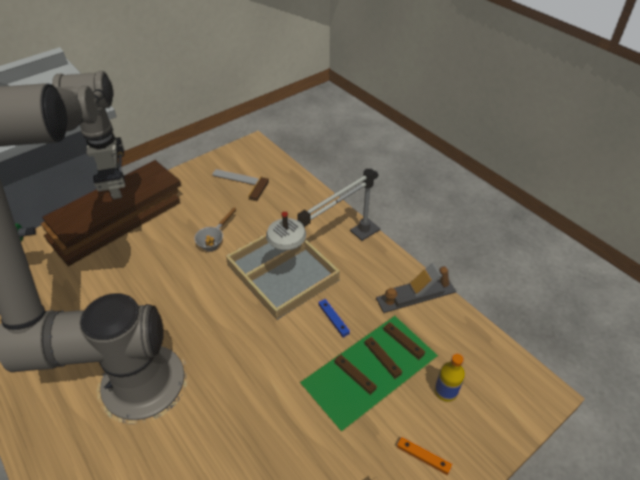

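The top view shows three walnut rails on the green mat at about (428,232), (429,261) and (426,293). The blue look-alike is at (364,266) and the orange one at (520,300). The tray is around (281,268) with the lamp head at (292,265), and the scoop is at (194,307) with its handle toward (178,262). The plane is at (397,183), the glue at (497,238) and the square at (150,212). Next I'll enlarge these areas to read pixels.

```bash
cat > h.py <<'E'
from plant import *
import cv2, numpy as np
def ray(c,px,z):
    p=cv2.undistortPoints(np.array(px,float).reshape(-1,1,2),c["K"],np.array(c["distortion"])).reshape(-1,2)
    E=c["extrinsics"];R=E[:3,:3];t=E[:3,3];o=-R.T@t
    d=np.c_[p,np.ones(len(p))]@R
    z=np.broadcast_to(np.asarray(z,float),len(p))
    return o+d*((z-o[2])/d[:,2])[:,None]
def proj(c,P):
    E=c["extrinsics"]
    return cv2.projectPoints(np.array(P,float).reshape(-1,1,3),cv2.Rodrigues(E[:3,:3])[0],E[:3,3],c["K"],np.array(c["distortion"]))[0].reshape(-1,2)
def crop(c,u0,v0,w,h,s,fn):
    f=c["frame"][v0:v0+h,u0:u0+w,::-1]
    f=cv2.resize(np.ascontiguousarray(f),None,fx=s,fy=s,interpolation=cv2.INTER_CUBIC)
    for u in range(u0-u0%10+10,u0+w,10):
        cv2.line(f,((u-u0)*s,0),((u-u0)*s,6 if u%50 else 14),(0,255,255),1)
        if u%20==0: cv2.putText(f,str(u),((u-u0)*s-10,24),0,.35,(0,255,255),1)
    for v in range(v0-v0%10+10,v0+h,10):
        cv2.line(f,(0,(v-v0)*s),(6,(v-v0)*s),(0,255,255),1)
        if v%20==0: cv2.putText(f,str(v),(8,(v-v0)*s+4),0,.35,(0,255,255),1)
    cv2.imwrite(fn,f)
E
python3 - <<'E'
from h import *
c=capture("top")
crop(c,165,220,170,95,4,"pics/t1.png")
crop(c,335,205,130,140,4,"pics/t2.png")
E
```

```text
(no output)
```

View pics/t1.png

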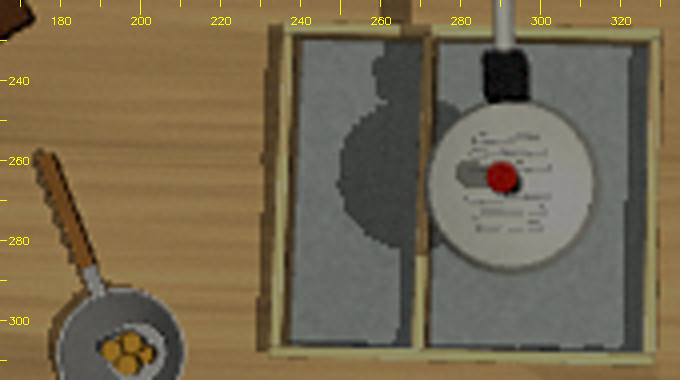

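View pics/t2.png

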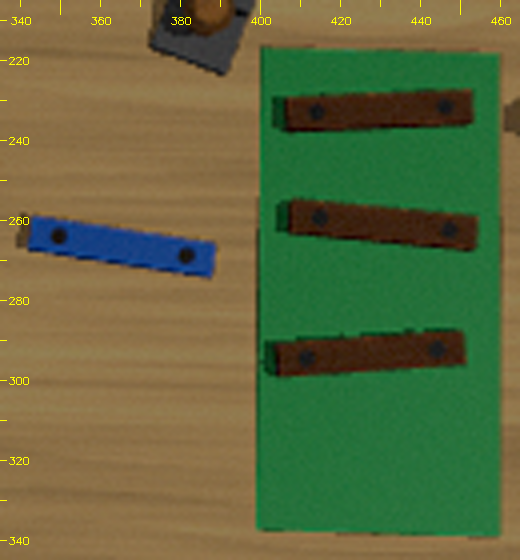

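```bash
python3 - <<'E'
from h import *
np.set_printoptions(precision=1,suppress=True)
c=capture("top")
T=ray(c,[[237,226.5],[330,227],[328.8,309.5],[232,308]],45)
print("tray",T,T.mean(0)); 
print("sides",[np.linalg.norm(T[i]-T[(i+1)%4]) for i in range(4)])
print("cap",ray(c,[[290.25,264.25]],288))
for n,h in dict(A=[[414,233],[446.25,231.75]],B=[[415,259.5],[447.25,262.5]],C=[[411.5,294.5],[444.25,292.5]]).items():
    P=ray(c,h,23); d=P[0]-P[1]; print(n,P.mean(0),np.linalg.norm(d),"axis angle",np.arctan2(d[1],d[0]))
S=ray(c,[[194.25,308]],46); H=ray(c,[[176,259],[187.5,286]],50);print("scoop",S,H)
print("mat",ray(c,[[400,217],[460,219],[460,339],[399,338]],3))
print("blue",ray(c,[[349.5,264],[381.7,269]],20))
E
```

```text
tray [[613.  202.5  45. ]
 [617.7 -56.5  45. ]
 [390.9 -59.   45. ]
 [387.7 205.7  45. ]] [502.3  73.2  45. ]
sides [np.float64(258.9708010685835), np.float64(226.81226862275204), np.float64(264.67336902300326), np.float64(225.24711076013895)]
cap [[493.7  29.4 288. ]]
A [ 612.3 -336.7   23. ] 90.14274199404944 axis angle 1.633933038237187
B [ 532.  -339.7   23. ] 89.61135336558748 axis angle 1.5022334128605122
C [ 441.8 -331.    23. ] 90.43783815260215 axis angle 1.6575439890917696
scoop [[384.9 309.2  46. ]] [[517.6 366.5  50. ]
 [444.2 330.2  50. ]]
mat [[ 657.2 -254.4    3. ]
 [ 655.5 -424.6    3. ]
 [ 319.4 -423.4    3. ]
 [ 317.5 -255.     3. ]]
blue [[ 518.2 -113.2   20. ]
 [ 506.5 -203.1   20. ]]
```

```bash
python3 - <<'E'
from h import *
c=capture("side"); d=capture("top")
crop(c,220,160,170,160,4,"pics/s1.png")
crop(d,255,110,80,190,3,"pics/t3.png")
E
```

```text
(no output)
```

View pics/s1.png

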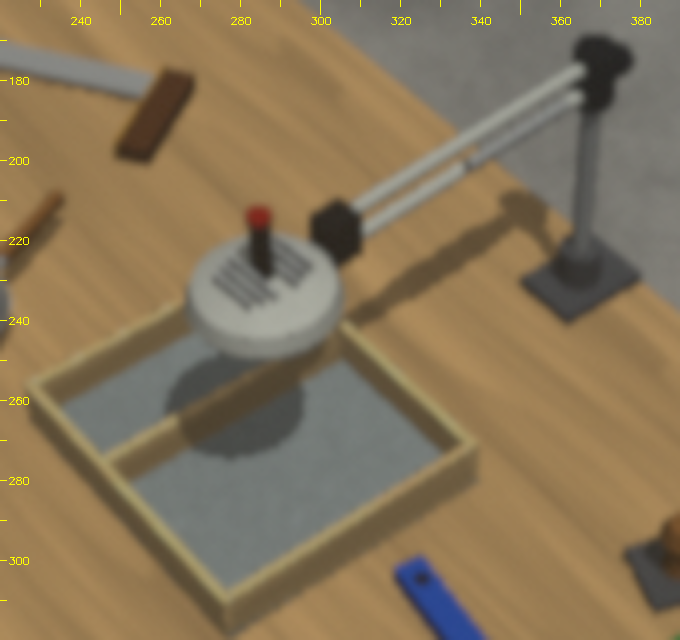

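View pics/t3.png

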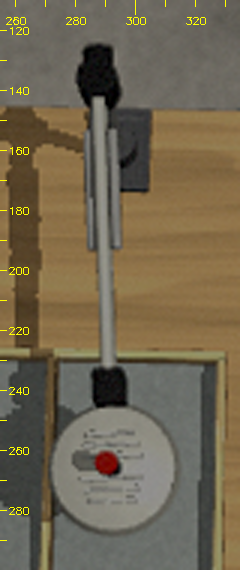

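```bash
python3 - <<'E'
from h import *
np.set_printoptions(precision=1,suppress=True)
c=capture("side"); d=capture("top")
print(proj(c,[[493.7,29.4,285]]), "seen 284.7,214")
print("side cap",ray(c,[[284.7,214]],285))
print("post base side",ray(c,[[364.5,226.5]],10),"plate side corners",ray(c,[[350,230],[363,240.5],[380,229],[368,219]],5))
print("pivot top", ray(d,[[287.5,141],[287.5,137]],243),"disc centre", ray(d,[[293.5,266]],230))
print("armaxis", ray(d,[[287.5,150],[290.5,230]],243))
print("tray corners side",ray(c,[[227,256.5],[339,270],[277,310]],45))
print("divider top end",ray(c,[[246.5,275]],45))
E
```

```text
[[284.6 213.5]] seen 284.7,214
side cap [[492.8  27.5 285. ]]
post base side [[820.4  59.1  10. ]] plate side corners [[775.8  80.1   5. ]
 [777.8  17.9   5. ]
 [856.2  22.2   5. ]
 [856.7  82.    5. ]]
pivot top [[800.8  50.6 243. ]
 [811.   51.  243. ]] disc centre [[494.   26.4 230. ]]
armaxis [[778.   49.8 243. ]
 [579.7  35.5 243. ]]
tray corners side [[383.7 197.3  45. ]
 [615.5 -55.4  45. ]
 [387.9 -60.2  45. ]]
divider top end [[390.4  99.   45. ]]
```

```bash
cat >> h.py <<'E'
from scipy.spatial.transform import Rotation as Ro
def inc(p=None,yaw=None,R=None,ref=None):
    o=get_obs() if ref is None else ref
    R0=Ro.from_euler("xyz",o["tcp_rot"])
    if R is None:
        R=R0 if yaw is None else Ro.from_euler("xyz",[np.pi,0,yaw])
    p=o["tool_pos"] if p is None else np.array(p,float)
    return np.round(np.r_[(R0.inv()*R).as_rotvec(), R0.inv().apply(p-o["tool_pos"])],3)
np.set_printoptions(precision=3,suppress=True)
E
python3 - <<'E'
from h import *
o=get_obs();x,y,z=o["tool_pos"]
print(inc([x,y,340])); print(inc([493.5,28.5,340]))
E
```

```text
[  0.      0.      0.      0.004  -0.016 -91.376]
[   0.       0.       0.    -440.645 -300.893  -91.346]
```

Call:
step_arm(
  increments="0 0 0 0 0 -91 0; 0 0 0 0 0 -91 0; 0 0 0 -220 -150 -91 0; 0 0 0 -220 -150 -91 0; 0 0 0 -220 -150 -91 0; 0 0 0 -220 -150 -91 0; 0 0 0 -220 -150 -91 0; 0 0 0 -441 -301 -91 0; 0 0 0 -441 -301 -91 0; 0 0 0 -441 -301 -91 0; 0 0 0 -441 -301 -91 0; 0 0 0 -441 -301 -91 0; 0 0 0 -441 -301 -91 0; 0 0 0 -441 -301 -91 0; 0 0 0 -441 -301 -91 0",
)

```text
time: 2.28
tool_pos: [493.2, 29.7, 340.1]
tcp_rot: [3.141, 0.0, 2.731]
contact_force: [0.7, -0.6, -0.7]
grip_width: 46.2
```

```bash
python3 - <<'E'
from h import *
o=get_obs();print(o); print(inc([493.5,28.5,265]))
c=capture("side"); crop(c,200,100,200,150,4,"pics/s2.png")
E
```

```text
{'time': 2.275, 'joint_positions': array([-0.095,  0.227,  1.432,  0.   ,  1.482, -1.255]), 'dq': array([-0.004,  0.002, -0.002, -0.002, -0.002, -0.001]), 'tau': array([ -0.253, -38.424, -26.085,  -0.018,   0.083,   0.008]), 'tool_pos': array([493.202,  29.72 , 340.077]), 'tcp_rot': array([3.141, 0.   , 2.731]), 'contact_force': array([ 0.687, -0.575, -0.739]), 'moment': array([ 0.006, -0.01 , -0.015]), 'grip_width': 46.186846746435116}
[ 0.     0.     0.    -0.737 -1.035 75.076]
```

View pics/s2.png

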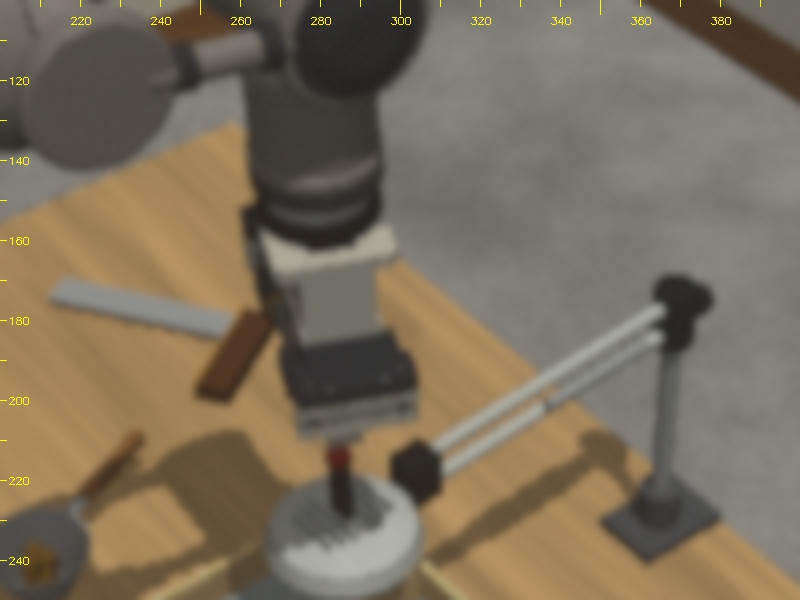

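The cap at about (284,214) sits right under the hand, with the fingers just above it. I'll go down and pinch.

Call:
step_arm(
  increments="0 0 0 -1 -1 30 0; 0 0 0 -1 -1 30 0; 0 0 0 -1 -1 75 0; 0 0 0 -1 -1 75 0; 0 0 0 -1 -1 75 0; 0 0 0 -1 -1 75 -1; 0 0 0 -1 -1 75 -1; 0 0 0 -1 -1 75 -1; 0 0 0 -1 -1 75 -1; 0 0 0 -1 -1 75 -1; 0 0 0 -1 -1 75 -1",
)

```text
time: 3.7
tool_pos: [494.5, 27.0, 265.1]
tcp_rot: [3.141, 0.001, 2.729]
contact_force: [0.3, 0.7, 3.0]
grip_width: 15.4
```

```bash
python3 - <<'E'
from h import *
o=get_obs();print(o["tool_pos"],o["contact_force"],o["moment"],o["grip_width"])
pv=np.array([813,51.]);r=o["tool_pos"][:2]-pv; print(np.linalg.norm(r))
yaw0=o["tcp_rot"][2]
for d in np.linspace(0,-1.12,17)[1:]:
    c_,s=np.cos(d),np.sin(d); q=pv+np.array([[c_,-s],[s,c_]])@r
    v=inc([*q,o["tool_pos"][2]],yaw=yaw0+d,ref=o); print(round(v[2],2),np.round(v[3:5]),q)
E
```

```text
[494.548  26.999 265.065] [0.278 0.705 3.046] [ 0.089 -0.03  -0.077] 15.35262922167164
319.35561298320613
0.07 [10. 20.] [493.649  49.331]
0.14 [18. 41.] [494.314  71.672]
0.21 [25. 62.] [496.54   93.911]
0.28 [30. 84.] [500.317 115.94 ]
0.35 [ 34. 106.] [505.625 137.651]
0.42 [ 37. 128.] [512.438 158.937]
0.49 [ 37. 150.] [520.723 179.695]
0.56 [ 36. 173.] [530.44  199.822]
0.63 [ 34. 195.] [541.542 219.221]
0.7 [ 30. 217.] [553.972 237.796]
0.77 [ 25. 239.] [567.672 255.455]
0.84 [ 18. 260.] [582.573 272.114]
0.91 [  9. 281.] [598.602 287.689]
0.98 [ -1. 301.] [615.682 302.105]
1.05 [-12. 320.] [633.728 315.291]
1.12 [-24. 338.] [652.652 327.182]
```

The grip is held at 15.4 mm, against its 16 mm thickness. Now I'll swing the lamp along the arc.

Call:
step_arm(
  increments="0 0 0.07 10 20 0 -1; 0 0 0.14 18 41 0 -1; 0 0 0.21 25 62 0 -1; 0 0 0.28 30 84 0 -1; 0 0 0.35 34 106 0 -1; 0 0 0.42 37 128 0 -1; 0 0 0.49 37 150 0 -1; 0 0 0.56 36 173 0 -1; 0 0 0.63 34 195 0 -1; 0 0 0.7 30 217 0 -1; 0 0 0.77 25 239 0 -1; 0 0 0.84 18 260 0 -1; 0 0 0.91 9 281 0 -1; 0 0 0.98 -1 301 0 -1; 0 0 1.05 -12 320 0 -1; 0 0 1.12 -24 338 0 -1; 0 0 1.12 -24 338 0 -1; 0 0 1.12 -24 338 0 -1",
)

```text
time: 5.95
tool_pos: [652.5, 326.8, 265.1]
tcp_rot: [3.14, 0.0, 1.609]
contact_force: [1.7, -0.5, 3.3]
grip_width: 15.3
```

Call:
step_arm(
  increments="0 0 0 0 0 0 -0.1; 0 0 0 0 0 0 -0.1; 0 0 0 0 0 0 -0.1; 0 0 0 0 0 -30 -0.1; 0 0 0 0 0 -75 -0.1; 0 0 0 0 0 -75 -0.1; 0 0 0 -300 -100 -75 0; 0 0 0 -300 -100 -75 0; 0 0 0 -300 -100 -75 0; 0 0 0 -300 -100 -75 0; 0 0 0 -300 -100 -75 0; 0 0 0 -300 -100 -75 0; 0 0 0 -300 -100 -75 0; 0 0 0 -300 -100 -75 0",
)

```text
time: 7.7
tool_pos: [563.5, 24.7, 339.2]
tcp_rot: [-3.141, -0.001, 1.611]
contact_force: [-0.0, -0.2, 0.1]
grip_width: 45.7
```

```bash
python3 - <<'E'
from h import *
o=get_obs();print(o["time"],o["tool_pos"],o["tcp_rot"],o["joint_positions"])
c=capture("side"); cv2.imwrite("pics/s3.png",c["frame"][:,:,::-1])
c=capture("top"); cv2.imwrite("pics/t4.png",c["frame"][:,:,::-1])
crop(c,225,215,115,105,6,"pics/t5.png")
E
```

```text
7.7 [563.539  24.689 339.239] [-3.141 -0.001  1.611] [-0.092  0.366  1.24   0.     1.535 -0.132]
```

View pics/t4.png

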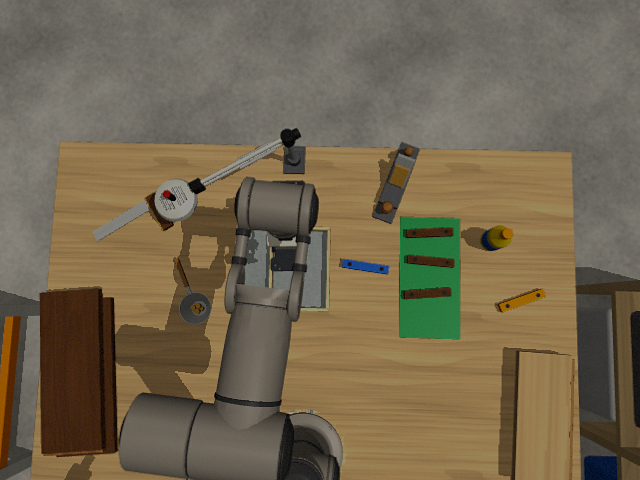

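View pics/t5.png

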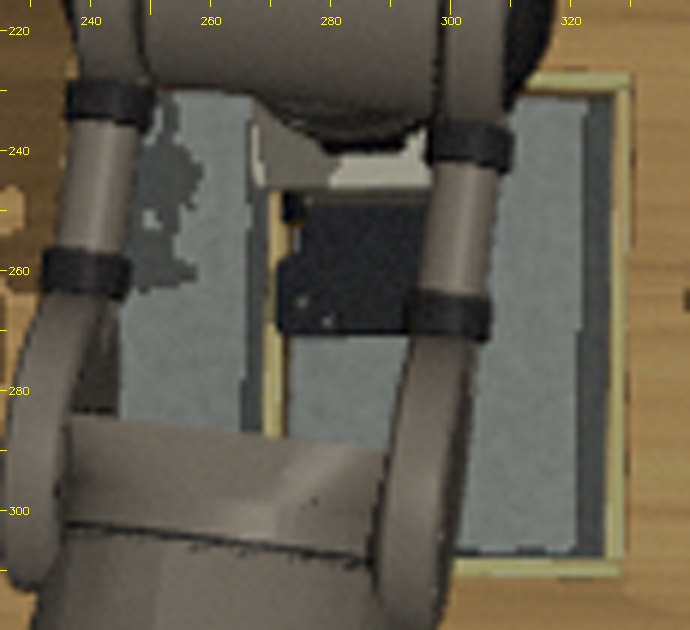

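View pics/s3.png

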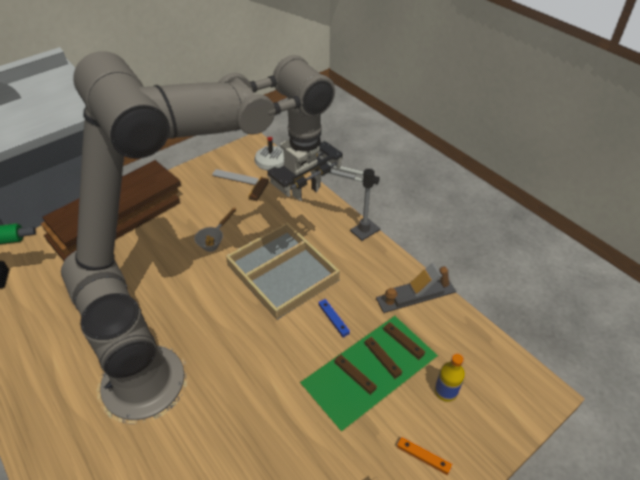

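The lamp head is now at top pixel (174,200), well clear of the tray. The three rails haven't moved. I'll measure the tray from its divider and wall, then go for rail A.

```bash
python3 - <<'E'
from h import *
d=capture("top");c=capture("side")
print("div",ray(d,[[270.8,258],[270.3,282]],45),"right",ray(d,[[327.8,270],[328.9,230]],45))
print("far/near wall",ray(d,[[320,228.5],[310,309.3]],45))
print("lamp",ray(c,[[270,138]],288))
crop(c,215,215,135,110,6,"pics/s4.png")
print(inc([490,-250,250],yaw=1.634-0.03)); print(inc([612,-337,200],yaw=1.634))
E
```

```text
div [[527.42  104.684  45.   ]
 [461.351 103.477  45.   ]] right [[498.319 -53.467  45.   ]
 [609.224 -53.62   45.   ]]
far/near wall [[612.833 -28.837  45.   ]
 [390.048  -7.792  45.   ]]
lamp [[651.318 325.356 288.   ]]
[  -0.      -0.       0.007 -271.322  -84.342   89.369]
[  -0.      -0.      -0.023 -363.108   34.126  139.306]
```

View pics/s4.png

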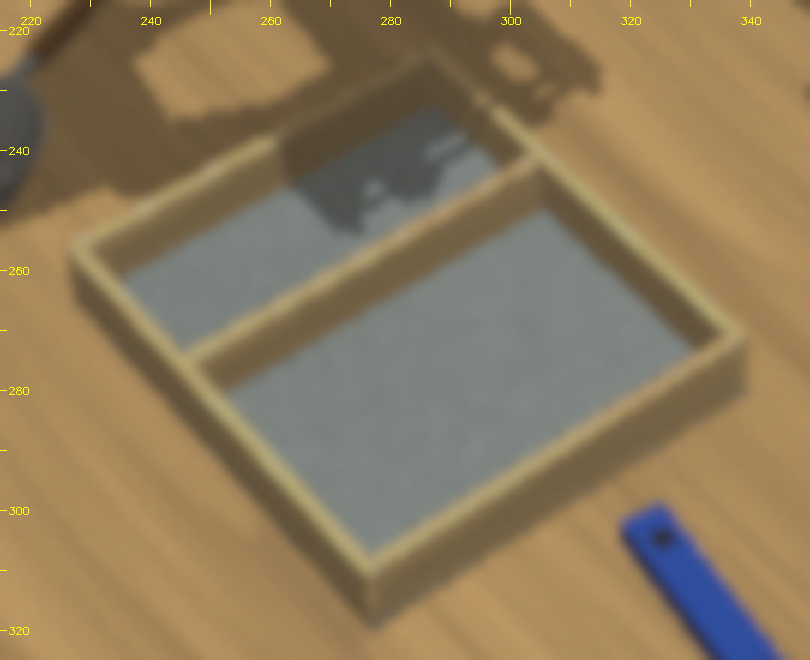

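```bash
python3 - <<'E'
from h import *
d=capture("top")
print(ray(d,[[372.5,216],[392,222.5],[420,150]],10)); print("knob",ray(d,[[387,207]],80))
crop(d,360,135,180,130,4,"pics/t6.png")
E
```

```text
[[ 657.115 -175.755   10.   ]
 [ 639.753 -231.203   10.   ]
 [ 852.789 -309.295   10.   ]]
knob [[ 671.192 -210.343   80.   ]]
```

View pics/t6.png

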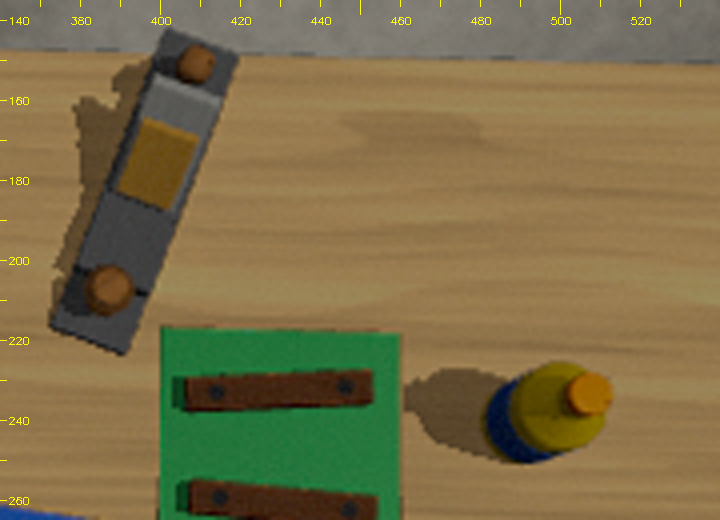

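Rail A is the walnut bar on the mat at (430,232). The blue bar is off the mat and the orange one is on the right, so I'm ignoring both. Moving above A.

Call:
step_arm(
  increments="0 0 -0.02 -363 34 0 0.2; 0 0 -0.02 -363 34 0 0.2; 0 0 -0.02 -363 34 0 0.2; 0 0 -0.02 -363 34 0 0.2; 0 0 -0.02 -363 34 0 0.2; 0 0 -0.02 -363 34 100 0.2; 0 0 -0.02 -363 34 229 0.2; 0 0 -0.02 -363 34 229 0.2; 0 0 -0.02 -363 34 229 0.2; 0 0 -0.02 -363 34 229 0.2; 0 0 -0.02 -363 34 229 0.2; 0 0 -0.02 -363 34 229 0.2",
)

```text
time: 9.45
tool_pos: [612.6, -338.5, 114.1]
tcp_rot: [3.137, 0.003, 1.629]
contact_force: [0.0, 0.5, 0.2]
grip_width: 55.1
```

```bash
python3 - <<'E'
from h import *
c=capture("side"); crop(c,300,280,180,130,4,"pics/s5.png")
print(inc([612,-337,27],yaw=1.634))
E
```

```text
[ 0.004  0.003 -0.005  1.677 -0.616 86.764]
```

View pics/s5.png

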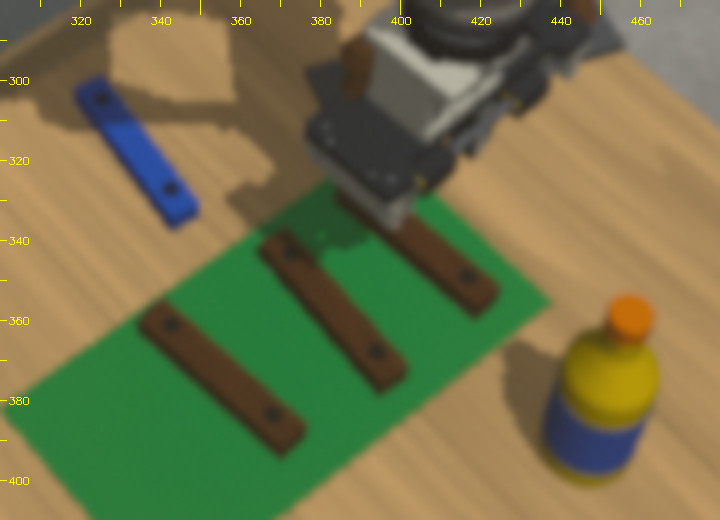

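Call:
step_arm(
  increments="0 0 0 1 -1 40 0.2; 0 0 0 1 -1 70 0.2; 0 0 0 1 -1 87 0.2; 0 0 0 1 -1 87 0.2; 0 0 0 1 -1 87 0.2; 0 0 0 1 -1 87 -1; 0 0 0 1 -1 87 -1; 0 0 0 1 -1 87 -1; 0 0 0 1 -1 87 -1; 0 0 0 1 -1 87 -1",
)

```text
time: 10.75
tool_pos: [610.6, -337.8, 25.3]
tcp_rot: [3.14, 0.002, 1.629]
contact_force: [-1.9, 0.6, 5.2]
grip_width: 23.6
```

```bash
python3 - <<'E'
from h import *
d=capture("side");
print("B",ray(d,[[372.5,343],[394.25,368]],23),"C",ray(d,[[342.75,361],[368.25,383.3]],23))
x,y,z=get_obs()["tool_pos"];print(x,y,z)
print(inc([563,25,200],yaw=1.571));print(inc([563,25,34],yaw=1.571))
E
```

```text
B [[ 534.178 -295.54    23.   ]
 [ 527.421 -387.226   23.   ]] C [[ 436.231 -287.902   23.   ]
 [ 445.465 -377.792   23.   ]]
610.5288142978959 -337.7632247832451 25.289240380305785
[   0.001    0.001    0.058  364.642  -26.181 -175.302]
[  0.001   0.001   0.058 364.894 -26.412  -9.302]
```

Call:
step_arm(
  increments="0 0 0 0 0 -60 -1; 0 0 0 0 0 -115 -1; 0 0 0.02 60 -4 -115 -1; 0 0 0.04 180 -13 -115 -1; 0 0 0.06 250 -18 -115 -1; 0 0 0.06 365 -26 -115 -1; 0 0 0.06 365 -26 -115 -1; 0 0 0.06 365 -26 -115 -1; 0 0 0.06 365 -26 -115 -1; 0 0 0.06 365 -26 -115 -1; 0 0 0.06 365 -26 -115 -1; 0 0 0.06 365 -26 -115 -1",
)

```text
time: 12.3
tool_pos: [563.2, 24.4, 138.6]
tcp_rot: [3.142, 0.0, 1.567]
contact_force: [0.3, -0.5, -0.1]
grip_width: 23.9
```

```bash
python3 - <<'E'
from h import *
o=get_obs();print(o["tool_pos"],o["grip_width"])
c=capture("side"); crop(c,215,150,180,130,4,"pics/s6.png")
print(inc([563,25,32],yaw=1.571))
E
```

```text
[563.184  24.447 138.646] 23.898359961331394
[ -0.     -0.     -0.004   0.366  -0.104 106.628]
```

View pics/s6.png

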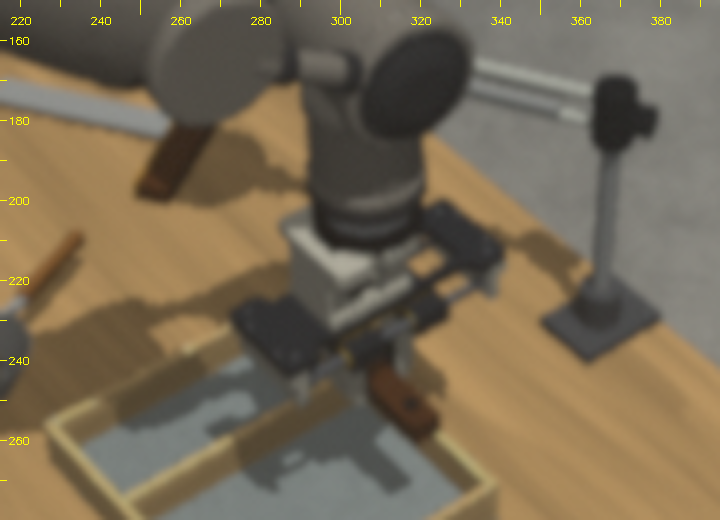

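The rail is held level over the wide bay. I'll lower it and release.

Call:
step_arm(
  increments="0 0 0 0 0 40 -1; 0 0 0 0 0 80 -1; 0 0 0 0 0 98 -1; 0 0 0 0 0 106 -1; 0 0 0 0 0 106 -1; 0 0 0 0 0 106 -0.1; 0 0 0 0 0 106 -0.1; 0 0 0 0 0 106 -0.1; 0 0 0 0 0 106 -0.1; 0 0 0 0 0 70 -0.1; 0 0 0 0 0 30 -0.1; 0 0 0 0 0 0 -0.1; 0 0 0 0 0 0 -0.1",
)

```text
time: 13.98
tool_pos: [564.4, 25.7, 141.3]
tcp_rot: [3.136, 0.0, 1.569]
contact_force: [0.4, 0.2, 0.1]
grip_width: 41.4
```

```bash
python3 - <<'E'
from h import *
o=get_obs();print(o["tool_pos"],o["grip_width"])
c=capture("side"); crop(c,220,190,250,200,3,"pics/s7.png")
c=capture("top"); crop(c,225,200,250,150,3,"pics/t7.png")
print(inc([531.5,-340,138],yaw=1.502));print(inc([531.5,-340,27],yaw=1.502))
E
```

```text
[564.392  25.696 141.281] 41.441853674637166
[  -0.      -0.       0.067 -365.867  -30.418    0.313]
[  -0.      -0.       0.067 -365.878  -30.375  111.313]
```

View pics/s7.png

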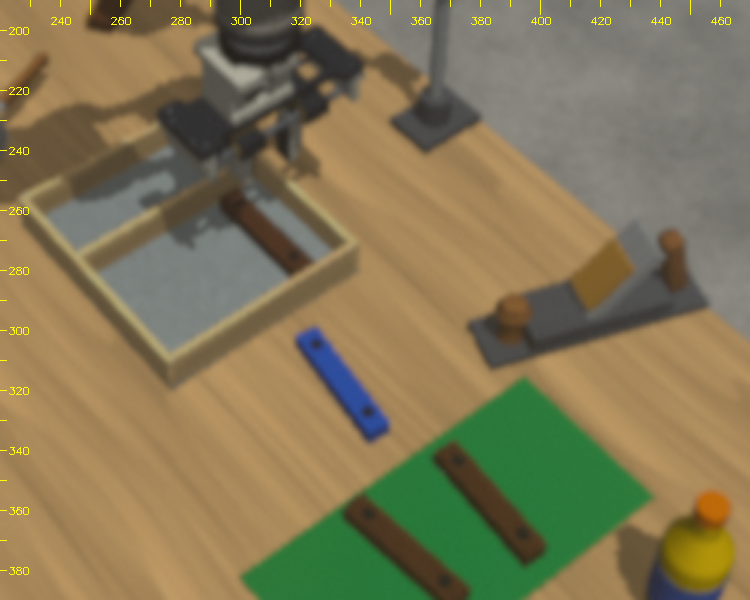

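View pics/t7.png

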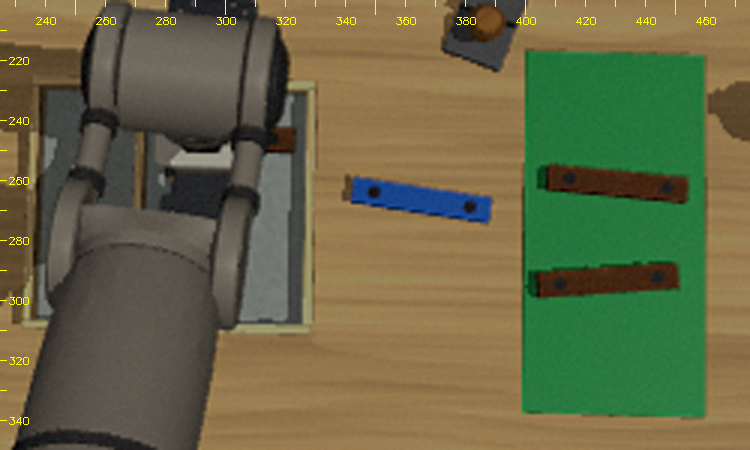

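Rail A lies flat in the wide bay, and B and C haven't moved. Next is rail B, at top pixel (431,261).

Call:
step_arm(
  increments="0 0 0.07 -366 -30 0 0.1; 0 0 0.07 -366 -30 0 0.1; 0 0 0.07 -366 -30 0 0.1; 0 0 0.07 -366 -30 0 0.1; 0 0 0.07 -366 -30 0 0.1; 0 0 0.07 -366 -30 0 0.1; 0 0 0.07 -366 -30 0 0.1; 0 0 0.07 -366 -30 0 0.1; 0 0 0.07 -366 -30 50 0.1; 0 0 0.07 -366 -30 90 0.1; 0 0 0.07 -366 -30 109 0.1; 0 0 0.07 -366 -30 110 0.1; 0 0 0.07 -366 -30 110 0.1; 0 0 0.07 -366 -30 110 -1; 0 0 0.07 -366 -30 110 -1; 0 0 0.07 -366 -30 110 -1; 0 0 0.07 -366 -30 110 -1; 0 0 0.07 -366 -30 110 -1",
)

```text
time: 16.32
tool_pos: [532.3, -340.3, 29.1]
tcp_rot: [3.141, 0.0, 1.499]
contact_force: [-1.0, -0.4, 4.1]
grip_width: 23.9
```

```bash
python3 - <<'E'
from h import *
o=get_obs();print(o["tool_pos"],o["tcp_rot"],o["grip_width"])
print(inc([502,25,138],yaw=1.571));print(inc([502,25,32],yaw=1.571))
c=capture("side"); crop(c,300,280,180,130,4,"pics/s8.png")
E
```

```text
[ 532.333 -340.349   29.134] [3.141 0.    1.499] 23.866245678723455
[   0.       0.      -0.072  362.189  -56.504 -108.99 ]
[  0.      0.     -0.072 362.218 -56.547  -2.99 ]
```

View pics/s8.png

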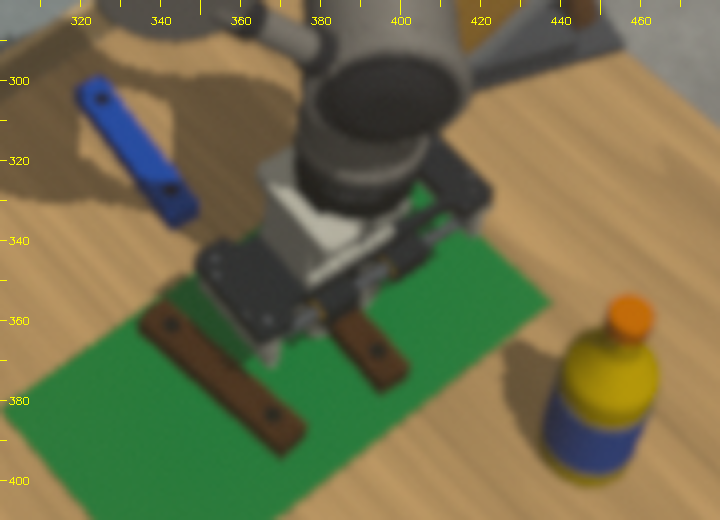

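Call:
step_arm(
  increments="0 0 0 0 0 -60 -1; 0 0 0 0 0 -109 -1; 0 0 -0.02 60 -9 -109 -1; 0 0 -0.07 362 -56 -109 -1; 0 0 -0.07 362 -56 -109 -1; 0 0 -0.07 362 -56 -109 -1; 0 0 -0.07 362 -56 -109 -1; 0 0 -0.07 362 -56 -109 -1; 0 0 -0.07 362 -56 -109 -1; 0 0 -0.07 362 -56 -109 -1; 0 0 -0.07 362 -56 -109 -1; 0 0 -0.07 362 -56 -109 -1",
)

```text
time: 17.88
tool_pos: [502.6, 23.7, 137.6]
tcp_rot: [-3.142, -0.0, 1.567]
contact_force: [0.5, 0.6, -0.4]
grip_width: 23.7
```

```bash
python3 - <<'E'
from h import *
o=get_obs();print(o["tool_pos"],o["grip_width"])
c=capture("side"); crop(c,215,150,180,170,4,"pics/s9.png")
print(inc([502,25,35],yaw=1.571))
E
```

```text
[502.583  23.718 137.602] 23.6719033219903
[ -0.     -0.     -0.004   1.14   -0.571 102.631]
```

View pics/s9.png

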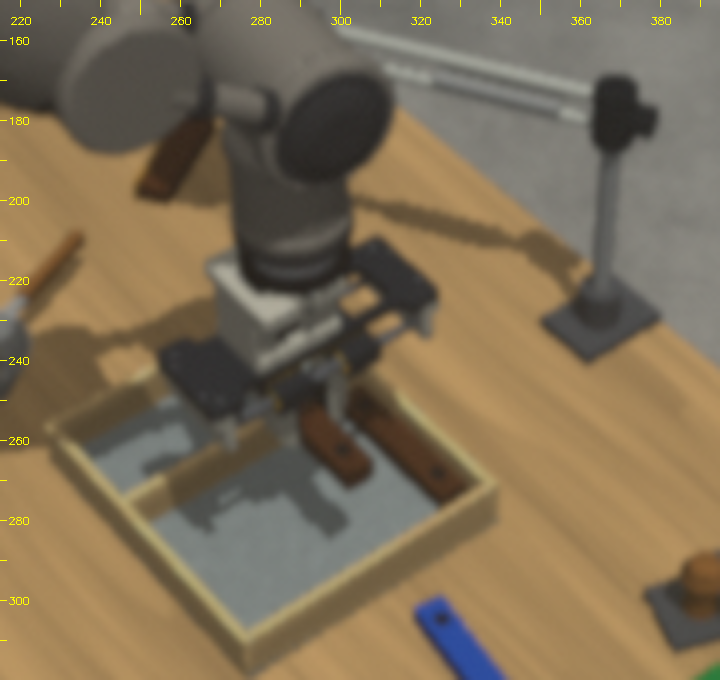

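Call:
step_arm(
  increments="0 0 0 1 0 40 -1; 0 0 0 1 0 80 -1; 0 0 0 1 0 96 -1; 0 0 0 1 0 103 -1; 0 0 0 1 0 103 -1; 0 0 0 1 0 103 -0.15; 0 0 0 1 0 103 -0.15; 0 0 0 1 0 103 -0.15; 0 0 0 1 0 103 -0.15; 0 0 0 1 0 70 -0.15; 0 0 0 1 0 30 -0.15; 0 0 0 1 0 0 -0.15; 0 0 0 -180 -30 0 -0.15; 0 0 0 -180 -30 0 0.1; 0 0 0 -180 -30 0 0.1; 0 0 0 -180 -30 0 0.1; 0 0 0 -180 -30 0 0.1",
)

```text
time: 20.05
tool_pos: [471.9, -154.7, 137.6]
tcp_rot: [-3.141, -0.001, 1.568]
contact_force: [-0.2, 0.6, 0.4]
grip_width: 50.4
```

```bash
python3 - <<'E'
from h import *
o=get_obs();print(o["tool_pos"],o["grip_width"])
c=capture("side"); crop(c,220,190,250,200,3,"pics/s10.png")
c=capture("top"); crop(c,225,200,250,150,3,"pics/t10.png")
print(inc([441.5,-332,138],yaw=1.665));print(inc([441.5,-332,27],yaw=1.665))
E
```

```text
[ 471.889 -154.687  137.609] 50.433269823449415
[  -0.      -0.001   -0.095 -178.296  -30.585   -0.452]
[  -0.      -0.001   -0.095 -178.356  -30.554  110.548]
```

View pics/s10.png

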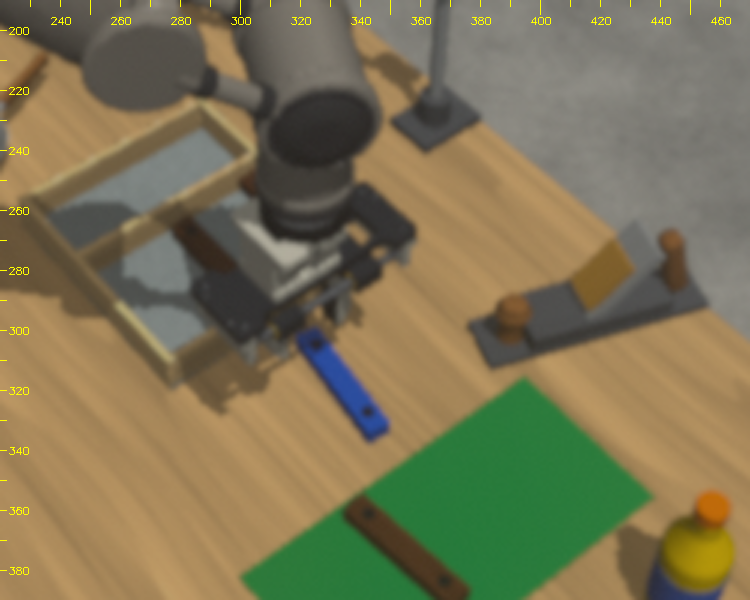

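View pics/t10.png

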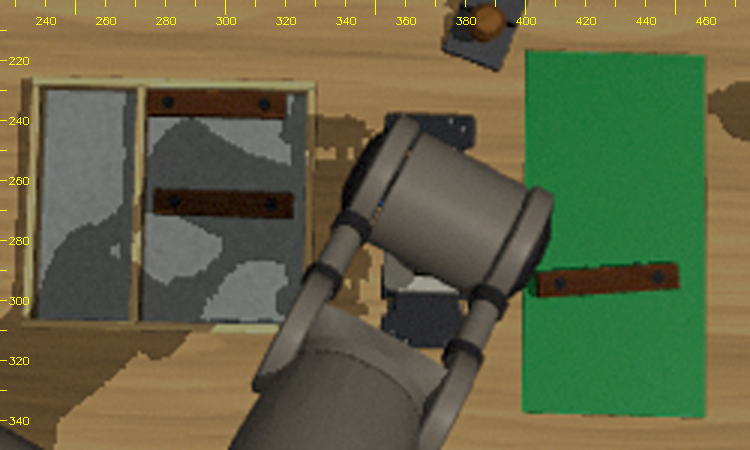

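```bash
python3 - <<'E'
from h import *
c=capture("top")
for h in ([[280.8,234],[313,234.9]],[[283.1,267.3],[315.5,267.7]]):
    P=ray(c,h,28);d=P[0]-P[1];print(P.mean(0),np.linalg.norm(d),np.arctan2(d[1],d[0]))
crop(c,225,215,115,105,6,"pics/t11.png")
E
```

```text
[596.841  36.067  28.   ] 90.44735289531785 1.5666820011205234
[504.344  26.305  28.   ] 90.25606716162342 1.58387903849348
```

View pics/t11.png

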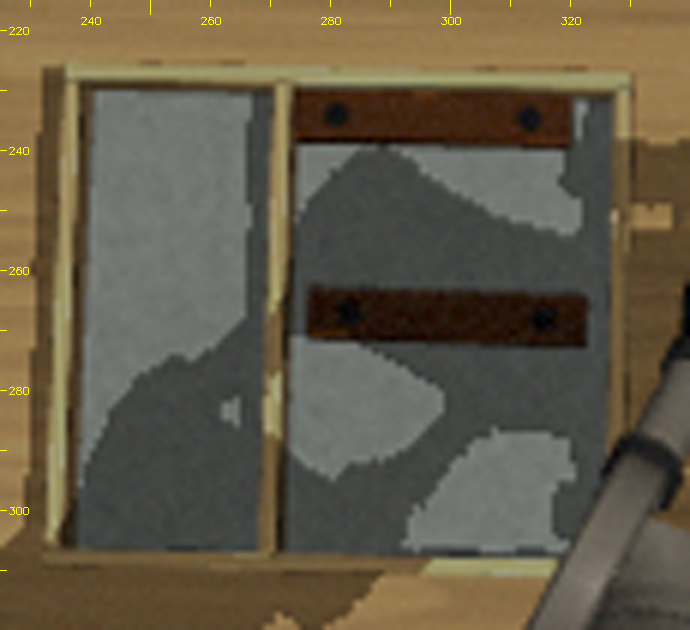

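Rail A was knocked by the scene into the far corner of the bay, at (597,36). It still lies flat and inside, with holes 90 mm apart as before, so it can stay. B is at (504,26). Next is rail C.

Call:
step_arm(
  increments="0 0 -0.09 -178 -31 0 0.1; 0 0 -0.09 -178 -31 0 0.1; 0 0 -0.09 -178 -31 0 0.1; 0 0 -0.09 -178 -31 0 0.1; 0 0 -0.09 -178 -31 0 0.1; 0 0 -0.09 -178 -31 50 0.1; 0 0 -0.09 -178 -31 90 0.1; 0 0 -0.09 -178 -31 108 0.1; 0 0 -0.09 -178 -31 109 0.1; 0 0 -0.09 -178 -31 109 0.1; 0 0 -0.09 -178 -31 109 -1; 0 0 -0.09 -178 -31 109 -1; 0 0 -0.09 -178 -31 109 -1; 0 0 -0.09 -178 -31 109 -1; 0 0 -0.09 -178 -31 109 -1",
)

```text
time: 22.08
tool_pos: [440.8, -333.1, 29.1]
tcp_rot: [3.141, 0.0, 1.659]
contact_force: [-0.2, 0.0, 3.8]
grip_width: 23.7
```

```bash
python3 - <<'E'
from h import *
o=get_obs();print(o["tool_pos"],o["tcp_rot"],o["grip_width"])
print(inc([440,25,138],yaw=1.571));
E
```

```text
[ 440.821 -333.128   29.088] [3.141 0.    1.659] 23.72314463486581
[   0.       0.       0.088  356.783   30.655 -109.013]
```

Call:
step_arm(
  increments="0 0 0 0 0 -60 -1; 0 0 0 0 0 -109 -1; 0 0 0.02 60 5 -109 -1; 0 0 0.09 357 31 -109 -1; 0 0 0.09 357 31 -109 -1; 0 0 0.09 357 31 -109 -1; 0 0 0.09 357 31 -109 -1; 0 0 0.09 357 31 -109 -1; 0 0 0.09 357 31 -109 -1; 0 0 0.09 357 31 -109 -1; 0 0 0.09 357 31 -109 -1; 0 0 0.09 357 31 -109 -1",
)

```text
time: 23.58
tool_pos: [440.3, 24.3, 137.6]
tcp_rot: [-3.142, -0.0, 1.567]
contact_force: [0.2, -0.2, 0.7]
grip_width: 23.6
```

```bash
python3 - <<'E'
from h import *
o=get_obs();print(o["tool_pos"],o["grip_width"])
c=capture("side"); crop(c,215,180,180,150,4,"pics/s12.png")
print(inc([440,25,35],yaw=1.571))
E
```

```text
[440.296  24.347 137.648] 23.61582879307497
[ -0.     -0.     -0.004   0.53   -0.265 102.654]
```

View pics/s12.png

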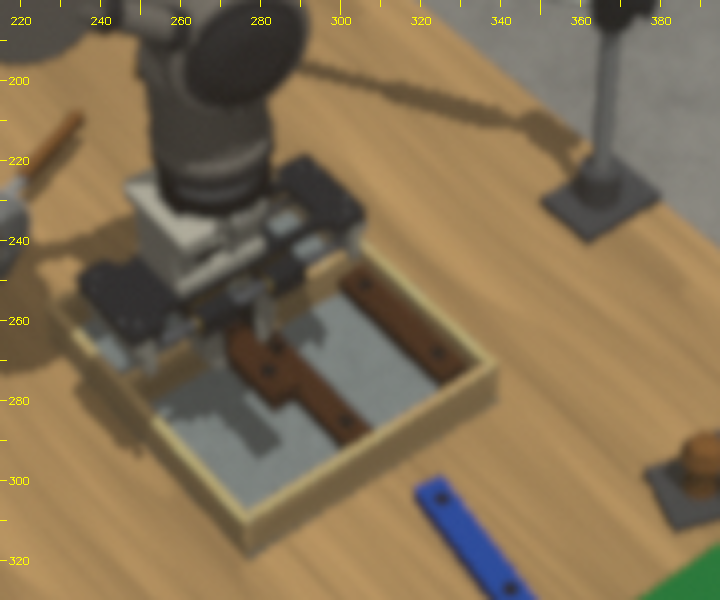

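A lies by the far wall, B is in the middle of the bay, and C is held above the near part. Lowering C.

Call:
step_arm(
  increments="0 0 0 0 0 40 -1; 0 0 0 0 0 80 -1; 0 0 0 0 0 96 -1; 0 0 0 0 0 103 -1; 0 0 0 0 0 103 -1; 0 0 0 0 0 103 -0.15; 0 0 0 0 0 103 -0.15; 0 0 0 0 0 103 -0.15; 0 0 0 0 0 103 -0.15; 0 0 0 0 0 70 -0.15; 0 0 0 0 0 30 -0.15; 0 0 0 0 0 -60 -0.15; 0 0 0 -200 0 -100 -0.15; 0 0 0 -200 0 -100 -0.15; 0 0 0 -200 0 -100 -0.15; 0 0 0 -200 0 -100 -0.15; 0 0 0 -200 0 -100 -0.15; 0 0 0 -200 0 -100 -0.15",
)

```text
time: 25.88
tool_pos: [439.5, -173.7, 237.2]
tcp_rot: [-3.141, -0.001, 1.569]
contact_force: [-0.2, 0.4, -0.5]
grip_width: 39.1
```

```bash
python3 - <<'E'
from h import *
o=get_obs();print(o["tool_pos"],o["grip_width"])
c=capture("side"); crop(c,180,185,120,100,6,"pics/s13.png")
c=capture("top"); crop(c,155,220,185,110,4,"pics/t13.png"); crop(c,155,245,80,85,8,"pics/t14.png")
E
```

```text
[ 439.45  -173.707  237.202] 39.13035787964559
```

View pics/s13.png

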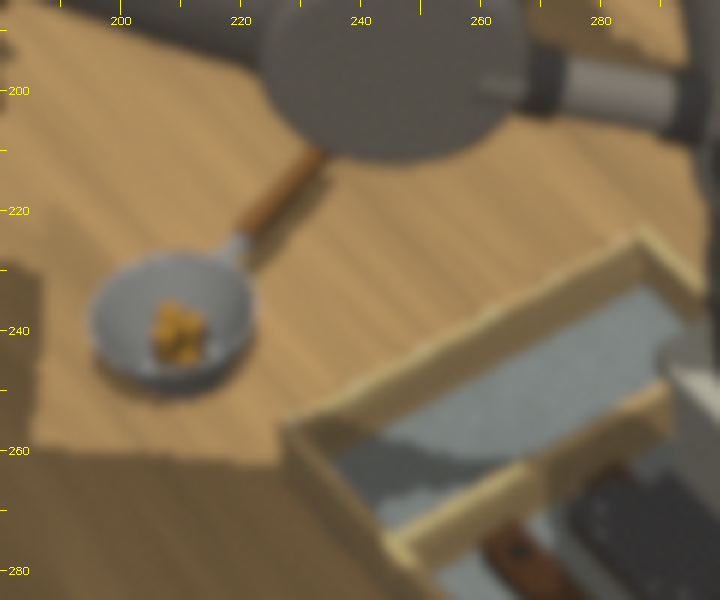

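View pics/t13.png

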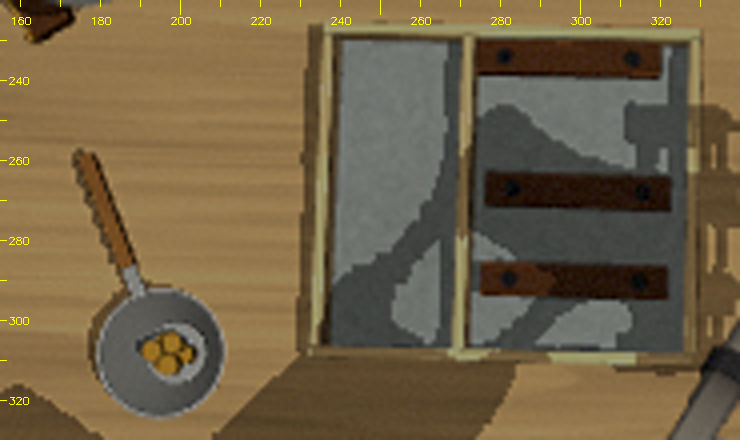

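View pics/t14.png

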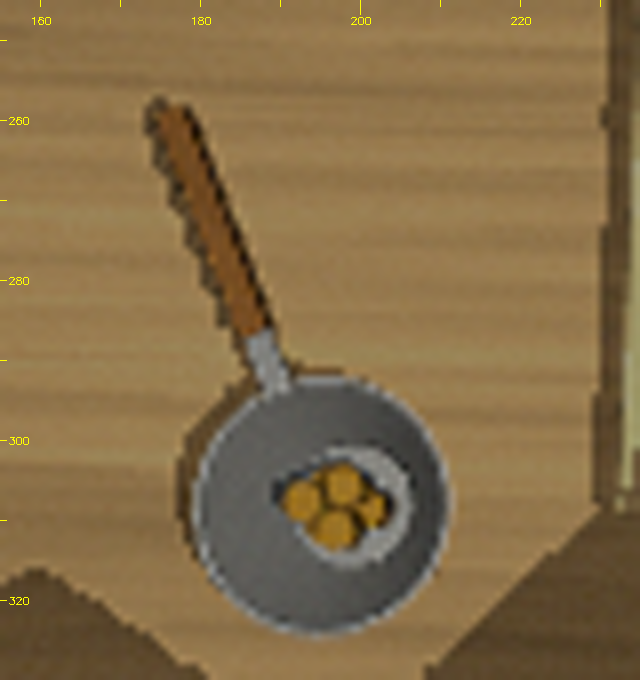

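All three rails now lie flat in the wide bay. The scoop rim centre is at top pixel (195.1,308.1) and the handle runs from (187.3,286.9) to (176.5,258.1). I'll work out the grasp on the handle.

```bash
python3 - <<'E'
from h import *
c=capture("top");d=capture("side")
S=ray(c,[[195.1,308.1]],46)[0]; H=ray(c,[[176.5,258.1],[187.25,286.9]],50)
u=H[0]-H[1];print("rim",S,"H",H,"len",np.linalg.norm(u),"ang",np.arctan2(u[1],u[0]))
for h in H: v=h-S; print(np.hypot(*v[:2]),np.arctan2(v[1],v[0]))
print("top centre pix",ray(c,[[197.6,307]],40))
print("side handle near end",ray(d,[[220.5,223.3]],43), "rim side", ray(d,[[208.9,239]],46))
E
```

```text
rim [384.679 306.883  46.   ] H [[520.154 365.3    50.   ]
 [441.746 330.773  50.   ]] len 85.67357345789246 ang 0.4147951409858266
147.53273186589038 0.4071096584096107
61.86519261533473 0.3964663761758176
top centre pix [[387.801 301.675  40.   ]]
side handle near end [[443.238 335.458  43.   ]] rim side [[377.358 294.833  46.   ]]
```

```bash
cat > log.py <<'E'
from h import *
import json
o=get_obs(); json.dump({k:np.array(o[k]).tolist() for k in("joint_positions","tool_pos","tcp_rot")},open("log.jsonl","a")); open("log.jsonl","a").write("\n")
print(o["joint_positions"],o["tool_pos"],o["tcp_rot"])
E
python3 log.py; cat log.jsonl
```

```text
[-0.538  0.257  1.679  0.     1.207 -0.538] [ 439.776 -173.582  237.413] [-3.141 -0.001  1.57 ]
{"joint_positions": [-0.5383704281671144, 0.25729226739075184, 1.678530801880552, 0.00022445927849583207, 1.2065467990701682, -0.5379461160149739], "tool_pos": [439.7760313106635, -173.58152566604767, 237.41253183188485], "tcp_rot": [-3.1410326327944222, -0.0005782856768203892, 1.5702918080077612]}
```

Call:
step_arm(
  increments="0 0 0 100 0 -80 -0.15; 0.15 0 0 200 0 -80 -0.15; 0.3 0 0 200 0 -80 -0.15; 0.45 0 0 200 0 -80 -0.15; 0.6 0 0 200 0 -80 -0.15; 0.6 0 0 200 0 -80 -0.15; 0.6 0 0 200 0 -80 -0.15; 0.6 0 0 200 0 -80 -0.15",
)

```text
time: 27.08
tool_pos: [439.8, 25.1, 318.6]
tcp_rot: [-2.545, 0.0, 1.568]
contact_force: [0.1, 0.2, 0.1]
grip_width: 39.0
```

```bash
python3 log.py
```

```text
[-0.086  0.483  1.252 -0.051  2.002 -0.09 ] [439.795  25.126 318.649] [-2.545  0.     1.568]
```

Call:
step_arm(
  increments="-0.18 0 0 0 0 0 -0.15; -0.36 0 0 0 0 0 -0.15; -0.54 0 0 0 0 0 -0.15; -0.6 0.15 0 0 0 0 -0.15; -0.6 0.3 0 0 0 0 -0.15; -0.6 0.45 0 0 0 0 -0.15; -0.6 0.45 0 0 0 0 -0.15; -0.6 0.45 0 0 0 0 -0.15; -0.6 0.45 0 0 0 0 -0.15",
)

```text
time: 28.2
tool_pos: [440.2, 25.9, 318.2]
tcp_rot: [-3.124, -0.421, 1.434]
contact_force: [0.7, 0.3, -0.3]
grip_width: 39.3
```

```bash
python3 log.py
```

```text
[-0.392  0.148  1.662  0.404  1.471 -0.328] [440.18   25.943 318.194] [-3.124 -0.421  1.434]
```

```bash
cat > fk.py <<'E'
import numpy as np,json
from scipy.spatial.transform import Rotation as Ro
from scipy.optimize import least_squares
D=[json.loads(l) for l in open("log.jsonl")]
D+=[dict(joint_positions=[1.01201210,.342711683,1.52501559,0,1.27541684,-.146021],tool_pos=[210.38674905,480.58780569,248.05117461],tcp_rot=[-3.140057,-.000223,2.72883])]
D+=[dict(joint_positions=[-0.095,0.227,1.432,0,1.482,-1.255],tool_pos=[493.202,29.72,340.077],tcp_rot=[3.141,0,2.731])]
D+=[dict(joint_positions=[-0.092,0.366,1.24,0,1.535,-0.132],tool_pos=[563.539,24.689,339.239],tcp_rot=[-3.141,-.001,1.611])]
ry=lambda a:Ro.from_euler("y",a); rz=lambda a:Ro.from_euler("z",a)
def fk(q,P,s4=1,s6=1,c6=np.pi/2):
    a0,h0,L1,e,L2,d,L6=P
    A=rz(q[0]);B=A*ry(q[1]);C=B*ry(q[2]);W=C*rz(s4*q[3]);W2=W*ry(q[4]);T=W2*rz(s6*q[5]+c6)
    p=A.apply([a0,d,h0])+B.apply([0,0,L1])+C.apply([e,0,L2])+W2.apply([0,0,L6])
    return p,T
def orierr(s4,s6,c6):
    return [np.degrees((Ro.from_euler("xyz",d["tcp_rot"]).inv()*fk(d["joint_positions"],[0]*7,s4,s6,c6)[1]).magnitude()) for d in D]
def fit(s4=1,s6=1,c6=0):
    f=lambda P:np.concatenate([fk(d["joint_positions"],P,s4,s6,c6)[0]-d["tool_pos"] for d in D])
    return least_squares(f,[0,400,400,0,400,76,250])
if __name__=="__main__":
    np.set_printoptions(precision=2,suppress=True)
    for s4 in(1,-1):
        for s6 in(1,-1):
            for c in(0,np.pi/2,np.pi,-np.pi/2): 
                e=orierr(s4,s6,c)
                if max(e)<20: print(s4,s6,c,np.array(e)); r=fit(s4,s6,c); print(r.x,r.fun)
E
python3 fk.py
```

```text
1 1 1.5707963267948966 [0.   0.   0.   0.   0.04 0.09]
[  1.17 222.67 505.98  46.42 378.42  76.39 296.06] [ 0.03 -0.03  0.08 -0.07 -0.   -0.13  0.01 -0.02 -0.06  0.01 -0.01  0.01
 -0.08  0.03 -0.03  0.1   0.02  0.13]
```

```bash
cat > ik.py <<'E'
from fk import *
P=fit(1,1,np.pi/2).x
LO=np.array([-2.53,-.77,.04,-1,.28,-3.11])+.04; HI=np.array([2.53,2.02,2.7,4.14,2.66,3.11])-.04
def ik(p,R,seeds):
    best=None
    for s in seeds:
        f=lambda q:np.r_[(fk(q,P)[0]-p)/100,(R.inv()*fk(q,P)[1]).as_rotvec()]
        r=least_squares(f,np.clip(s,LO+1e-3,HI-1e-3),bounds=(LO,HI))
        if r.cost<1e-6:
            return r.x
    return None
G=78.
def tool_from_scoop(ps,Rs,flip):
    # scoop pose -> tcp pose ; tool z=-scoop z, tool x=+-scoop x
    M=Ro.from_matrix(np.array([[1,0,0],[0,-1,0],[0,0,-1.]]) if not flip else np.array([[-1,0,0],[0,1,0],[0,0,-1.]]))
    return ps+Rs.apply([G,0,46]), Rs*M
def rimpts():
    a=np.linspace(0,2*np.pi,73); return np.c_[45*np.cos(a),45*np.sin(a),0*a+46]
E
cat > search.py <<'E'
from ik import *
np.set_printoptions(precision=2,suppress=True)
res=[]
for flip in(0,1):
  for phi in np.arange(-180,180,30):
    for beta in np.arange(0,360,30):
      for th in(110,):
        Rs=Ro.from_euler("z",phi,degrees=True)*Ro.from_rotvec(np.radians(th)*np.array([np.cos(np.radians(beta)),np.sin(np.radians(beta)),0]))
        rp=Rs.apply(rimpts()); i=np.argmin(rp[:,2])
        ps=np.array([500,153,70.])-rp[i]
        p,R=tool_from_scoop(ps,Rs,flip)
        box=np.array([[x,y,z] for x in(-38,38) for y in(-95,95) for z in(-44,-150)])
        bz=(p+R.apply(box))[:,2].min(); wc=p+R.apply([0,0,-296]); 
        ft=(p+R.apply([[10,30,22],[-10,30,22],[10,-30,22],[-10,-30,22]]))[:,2].min()
        if bz<50 or wc[2]<60 or ft<48: continue
        az=np.arctan2(p[1],p[0])
        q=ik(p,R,[[az-.15,.4,1.3,a,b,c] for a,b in((0,1.5),(1.5,1.5),(3,1.5)) for c in(-1.5,1.5)])
        if q is None: continue
        res.append((flip,phi,beta,bz,wc[2],ft,q)); print(flip,phi,beta,np.array([bz,wc[2],ft]),p,q)
E
time python3 search.py
```

```text
0 0 270 [ 98.57  84.34 183.71] [457.93 153.   185.58] [ 0.38  1.3   2.49  3.75  2.5  -1.19]
0 30 270 [ 98.57  84.34 183.71] [463.57 131.97 185.58] [-0.38  1.34  2.52  1.85  2.26 -2.31]
0 60 270 [ 98.57  84.34 183.71] [478.97 116.57 185.58] [-0.56  1.1   2.18  1.48  1.91 -1.72]
0 90 270 [ 98.57  84.34 183.71] [500.   110.93 185.58] [-0.47  1.09  1.74  1.23  2.04 -1.26]
0 120 270 [ 98.57  84.34 183.71] [521.03 116.57 185.58] [-0.3   1.19  1.29  1.09  2.34 -0.95]
1 0 270 [ 98.57  84.34 183.71] [457.93 153.   185.58] [0.38 1.3  2.49 3.75 2.5  1.95]
1 30 270 [ 98.57  84.34 183.71] [463.57 131.97 185.58] [-0.38  1.34  2.52  1.85  2.26  0.83]
1 60 270 [ 98.57  84.34 183.71] [478.97 116.57 185.58] [-0.56  1.1   2.18  1.48  1.91  1.42]
1 90 270 [ 98.57  84.34 183.71] [500.   110.93 185.58] [-0.47  1.09  1.74  1.23  2.04  1.89]
1 120 270 [ 98.57  84.34 183.71] [521.03 116.57 185.58] [-0.3   1.19  1.29  1.09  2.34  2.19]
real	0m10.920s
user	0m10.963s
sys	0m0.136s
```

```bash
cat > path.py <<'E'
from ik import *
import ik
ik.G=76.
np.set_printoptions(precision=2,suppress=True)
S0=np.array([384.7,306.9,0]);PH0=.405
def sc(phi,th): return Ro.from_euler("z",phi)*Ro.from_rotvec([0,-th,0])
LIP=np.array([-45,0,46.])
def by_lip(lip,phi,th): 
    R=sc(phi,th); return np.array(lip,float)-R.apply(LIP),R
def wps(phi=np.radians(75),lip=(505,172,68)):
    W=[("grasp",S0,sc(PH0,0)),("lift",S0+[0,0,140],sc(PH0,0))]
    lh=np.array(lip)+[0,0,70]
    for f in(.33,.66,1.):
        p,R=by_lip(lh,phi,0); W.append(("carry%.2f"%f,(1-f)*(S0+[0,0,140])+f*p,sc(PH0+f*(phi-PH0),0)))
    for t in(10,20,30,40,50): W.append(("tilt%d"%t,*by_lip(lh,phi,np.radians(t))))
    for t in(50,60,70,75,80,85,90,95,100,105,110,115): W.append(("pour%d"%t,*by_lip(lip,phi,np.radians(t))))
    return W
if __name__=="__main__":
    import sys
    for phid in (60,75,90):
        print("phi",phid); q=[.5,.5,1.4,0,1.3,1.67]
        for n,ps,R in wps(np.radians(phid)):
            p,T=tool_from_scoop(ps,R,0)
            qn=ik.ik(p,T,[q])
            wc=p+T.apply([0,0,-296]);box=np.array([[x,y,z] for x in(-38,38) for y in(-95,95) for z in(-44,-150)]);
            print(n,p,qn,"wc",wc,"box",(p+T.apply(box))[:,2].min(), "base",(ps+R.apply([[-23,0,0],[23,0,0]]))[:,2].min())
            if qn is None: break
            q=qn
E
python3 path.py
```

```text
phi 60
grasp [454.55 336.85  46.  ] [ 0.5   0.65  1.64 -0.    0.85  1.67] wc [454.55 336.85 342.  ] box 90.00000000000001 base 0.0
lift [454.55 336.85 186.  ] [ 0.5   0.47  1.5  -0.    1.17  1.67] wc [454.55 336.85 482.  ] box 230.0 base 140.0
carry0.33 [493.81 319.21 170.16] [0.44 0.53 1.46 0.   1.16 1.4 ] wc [493.81 319.21 466.16] box 214.16 base 124.15999999999998
carry0.66 [530.3  299.61 154.32] [0.39 0.58 1.41 0.   1.15 1.13] wc [530.3  299.61 450.32] box 198.32 base 108.32
carry1.00 [565.5  276.79 138.  ] [0.33 0.63 1.36 0.   1.15 0.86] wc [565.5  276.79 434.  ] box 182.0 base 92.0
tilt10 [564.58 275.2  159.01] [0.27 0.54 1.48 0.14 1.   0.73] wc [538.88 230.68 450.51] box 195.7443398788924 base 96.51910327011089
tilt20 [561.85 270.47 179.38] [0.2  0.46 1.6  0.34 0.87 0.53] wc [511.23 182.79 457.53] box 207.7341472106105 base 102.29858259701292
tilt30 [557.39 262.75 198.5 ] [0.12 0.39 1.72 0.6  0.79 0.27] wc [483.39 134.58 454.84] box 217.6051177665153 base 109.16283142591583
tilt40 [551.35 252.27 215.78] [ 0.02  0.35  1.83  0.9   0.78 -0.06] wc [456.21  87.5  442.53] box 225.05
[... 7072 characters left out ...]
45 188.54] [-0.41  0.92  1.8   1.23  1.81 -1.18] wc [ 505.   -133.42  162.74] box 137.61079852946614 base 93.92544752441067
pour100 [505.   150.99 187.16] [-0.42  0.98  1.78  1.24  1.89 -1.21] wc [ 505.   -140.51  135.76] box 123.69181684997375 base 97.65358673894738
pour105 [505.   140.68 184.88] [-0.43  1.04  1.76  1.25  1.96 -1.23] wc [ 505.   -145.23  108.27] box 109.34898681661454 base 101.15604425307546
pour110 [505.   130.62 181.7 ] [-0.43  1.09  1.74  1.26  2.03 -1.26] wc [ 505.   -147.53   80.46] box 94.69146602638011 base 104.40616425027073
pour115 [505.   120.86 177.66] [-0.43  1.15  1.72  1.28  2.1  -1.28] wc [ 505.   -147.4    52.57] box 79.83080706293703 base 107.37921135487848
```

```bash
python3 - <<'E'
from h import *
print(inc([454.5,336.8,200],yaw=.405))
R=Ro.from_euler("xyz",[np.pi,0,1.568]);print(inc(R=R))
E
```

```text
[ -0.233  -0.374   1.017 234.511 -24.023 235.02 ]
[ 0.011 -0.422 -0.128  0.     0.     0.   ]
```

Call:
step_arm(
  increments="-0.03 -0.06 0.16 33 -3 20 -0.2; -0.06 -0.11 0.3 67 -7 50 -0.2; -0.09 -0.16 0.44 100 -10 90 -0.2; -0.13 -0.21 0.58 134 -14 130 -0.2; -0.16 -0.27 0.72 168 -17 165 -0.2; -0.2 -0.32 0.86 200 -20 200 -0.2; -0.23 -0.37 1.02 235 -24 235 -0.2; -0.23 -0.37 1.02 235 -24 235 -0.2; -0.23 -0.37 1.02 235 -24 235 -0.2; -0.23 -0.37 1.02 235 -24 235 -0.2",
)

```text
time: 29.45
tool_pos: [454.9, 336.8, 200.8]
tcp_rot: [-3.135, -0.003, 0.402]
contact_force: [-0.2, -0.2, -0.2]
grip_width: 36.5
```

```bash
python3 - <<'E'
from h import *
o=get_obs();print(o["tool_pos"],o["tcp_rot"],o["joint_positions"],o["grip_width"])
p=np.array([384.7,306.9])+76*np.array([np.cos(.405),np.sin(.405)]);print(p)
print(inc([*p,100],yaw=.405));print(inc([*p,46],yaw=.405))
c=capture("side"); crop(c,170,130,160,130,5,"pics/s15.png")
E
```

```text
[454.896 336.754 200.781] [-3.135 -0.003  0.402] [0.499 0.455 1.486 0.007 1.197 1.665] 36.45421886698433
[454.552 336.845]
[ -0.007  -0.003  -0.003  -0.535   0.437 100.78 ]
[ -0.007  -0.003  -0.003  -0.672   0.788 154.778]
```

View pics/s15.png

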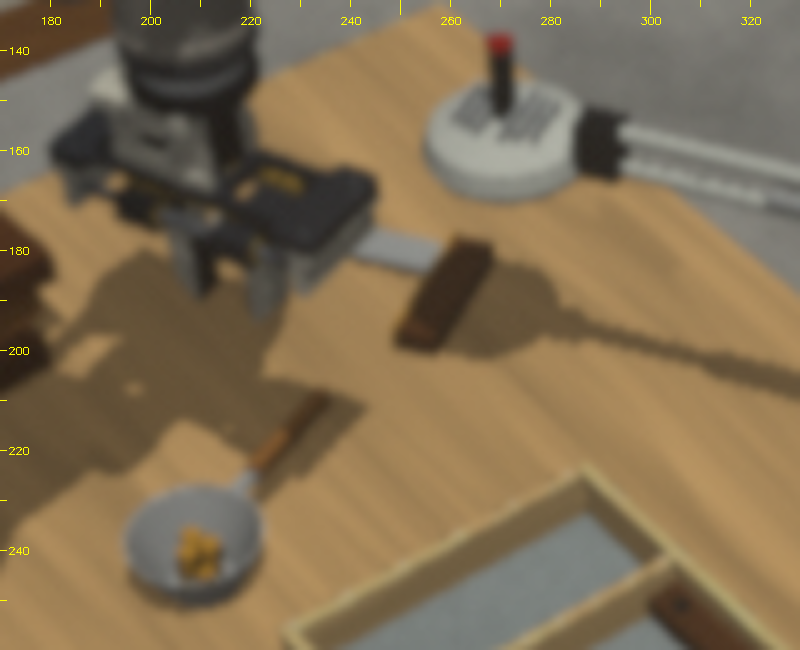

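The handle is below the hand, from about (221,223) to (234,208), and nothing has moved. Descending and closing slowly.

Call:
step_arm(
  increments="0 0 0 -0.6 0.6 60 -0.2; 0 0 0 -0.6 0.6 110 -0.2; 0 0 0 -0.6 0.6 135 -0.2; 0 0 0 -0.6 0.6 150 -0.2; 0 0 0 -0.6 0.6 155 -0.2; 0 0 0 -0.6 0.6 155 -0.2; 0 0 0 -0.6 0.6 155 -0.4; 0 0 0 -0.6 0.6 155 -0.6; 0 0 0 -0.6 0.6 155 -0.7; 0 0 0 -0.6 0.6 155 -1; 0 0 0 -0.6 0.6 155 -1; 0 0 0 -0.6 0.6 155 -1; 0 0 0 -0.6 0.6 155 -1",
)

```text
time: 31.12
tool_pos: [454.7, 337.1, 45.4]
tcp_rot: [-3.135, -0.002, 0.401]
contact_force: [0.1, -0.5, 1.3]
grip_width: 10.7
```

```bash
python3 - <<'E'
from h import *
o=get_obs();print(o["tool_pos"],o["tcp_rot"],o["contact_force"],o["grip_width"])
c=capture("side"); crop(c,170,130,160,130,5,"pics/s16.png")
E
```

```text
[454.672 337.12   45.434] [-3.135 -0.002  0.401] [ 0.134 -0.504  1.298] 10.711833745509006
```

View pics/s16.png

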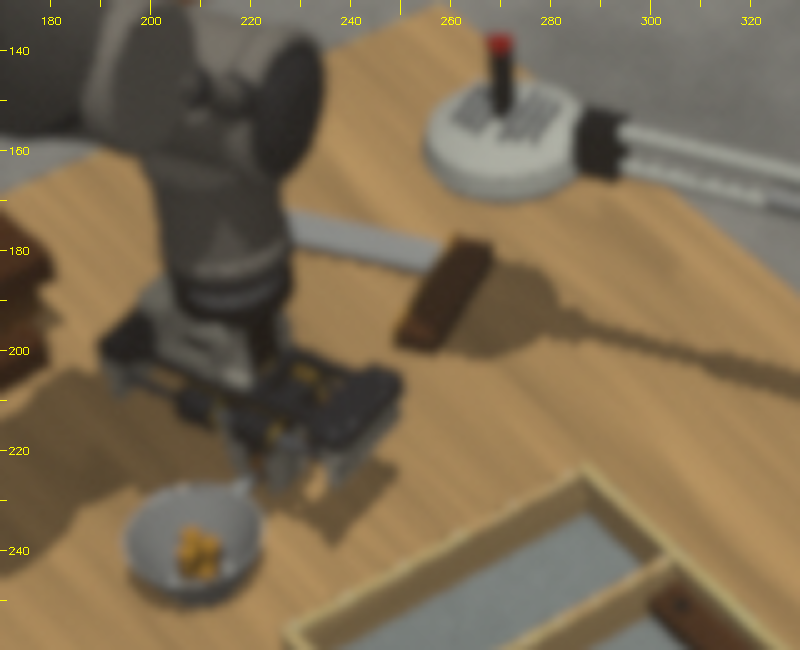

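Handle gripped at 10.7 mm, against its 11 mm width. I'll lift gently and check for slip.

Call:
step_arm(
  increments="0 0 0 0 0 -10 -1; 0 0 0 0 0 -25 -1; 0 0 0 0 0 -50 -1; 0 0 0 0 0 -75 -1; 0 0 0 0 0 -100 -1; 0 0 0 0 0 -125 -1; 0 0 0 0 0 -140 -1; 0 0 0 0 0 -140 -1; 0 0 0 0 0 -140 -1",
)

```text
time: 32.3
tool_pos: [454.2, 335.9, 184.4]
tcp_rot: [-3.135, 0.0, 0.401]
contact_force: [-0.8, 0.1, -3.1]
grip_width: 10.6
```

```bash
python3 - <<'E'
from h import *
o=get_obs();print(o["tool_pos"],o["tcp_rot"],o["contact_force"],o["grip_width"])
c=capture("side"); crop(c,150,100,160,130,5,"pics/s17.png")
c=capture("top"); crop(c,150,240,100,90,6,"pics/t17.png")
E
```

```text
[454.154 335.873 184.406] [-3.135  0.     0.401] [-0.775  0.095 -3.062] 10.580698758288031
```

View pics/s17.png

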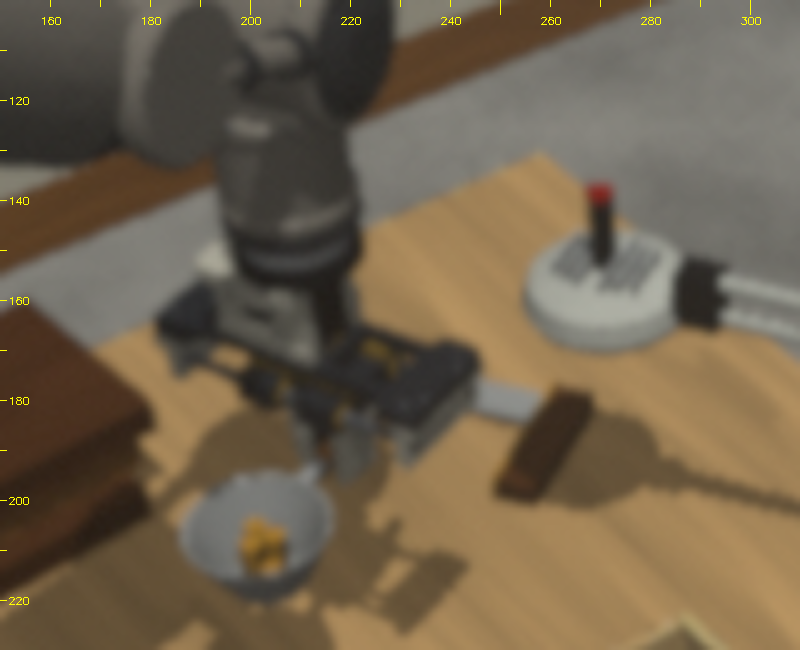

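View pics/t17.png

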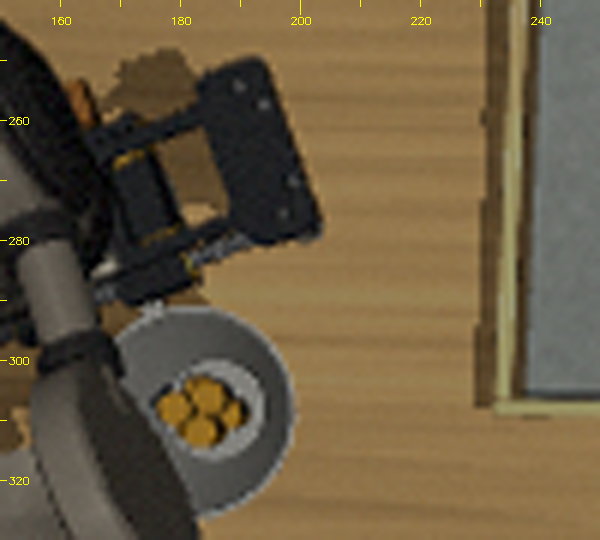

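```bash
python3 - <<'E'
from h import *
c=capture("top");d=capture("side")
o=get_obs();T=o["tool_pos"];u=np.array([np.cos(.402),np.sin(.402),0]);ctr=T-76*u;ctr[2]=T[2]-45.4+46
a=np.linspace(0,2*np.pi,200);rim=ctr+45*np.c_[np.cos(a),np.sin(a),0*a]
for n,k in(("top",c),("side",d)):
    p=proj(k,rim);print(n,p.min(0),p.max(0))
E
```

```text
top [163.164 290.261] [199.103 326.75 ]
side [186.257 193.173] [216.985 213.823]
```

```bash
cat > run1.py <<'E'
from path import *
import ik
from h import inc,get_obs
PHI=np.radians(85);LIPP=(455,172,68)
def show(ws,ref):
    for n,ps,R in ws:
        p,T=tool_from_scoop(ps,R,0)
        p=p+R.apply([0,0,-.6])   # grasp was at 45.4
        v=inc(p,R=T,ref=ref); print(n,p,v)
if __name__=="__main__":
    q=[.5,.5,1.4,0,1.3,1.67]
    W=wps(PHI,LIPP)
    for n,ps,R in W:
        p,T=tool_from_scoop(ps,R,0);q=ik.ik(p,T,[q]);wc=p+T.apply([0,0,-296])
        box=p+T.apply(np.array([[x,y,z] for x in(-38,38) for y in(-95,95) for z in(-44,-100,-150)])); box=box[box[:,2]>160]
        print(n,q,wc,"lampdist",np.hypot(box[:,0]-652,box[:,1]-327).min() if len(box) else None)
    o=get_obs(); show(W[2:10],o)
E
python3 run1.py
```

```text
grasp [ 0.502  0.648  1.642 -0.     0.852  1.668] [454.552 336.845 342.   ] lampdist 139.83371540143034
lift [ 0.502  0.471  1.504 -0.     1.167  1.668] [454.552 336.845 482.   ] lampdist 139.83371540143034
carry0.33 [0.483 0.494 1.514 0.    1.134 1.293] [464.233 329.585 466.16 ] lampdist 102.83917932991817
carry0.66 [ 0.459  0.501  1.55  -0.     1.091  0.913] [467.015 315.755 450.32 ] lampdist 85.03656549367149
carry1.00 [ 0.422  0.498  1.609 -0.     1.035  0.509] [465.546 292.54  434.   ] lampdist 88.63844394636315
tilt10 [0.332 0.429 1.675 0.193 0.975 0.315] [460.906 239.504 450.515] lampdist 90.61405497305003
tilt20 [0.228 0.375 1.741 0.41  0.954 0.088] [456.086 184.417 457.533] lampdist 95.30830002168996
tilt30 [ 0.115  0.341  1.804  0.629  0.983 -0.152] [451.234 128.954 454.844] lampdist 104.0254715069855
tilt40 [-0.004  0.332  1.862  0.826  1.058 -0.38 ] [446.496  74.798 442.526] lampdist 117.43981661744722
tilt50 [-0.12   0.349  1.914  0.982  1.169 -0.581] [442.016  23.595 420.957] lampdist 135.36816548531377
pour50 [-0.12   0.473  1.981  1.062  1.069 -0.763] [442.016  23.595
[... 1155 characters left out ...]
] [ 427.162 -146.188   52.568] lampdist 292.1410765708235
carry0.33 [464.233 329.585 169.56 ] [-0.006 -0.001 -0.36   6.634  9.843 14.746]
carry0.66 [467.015 315.755 153.72 ] [-0.006 -0.002 -0.716  3.806 23.765 30.497]
carry1.00 [465.546 292.54  137.4  ] [-0.006 -0.003 -1.083 -6.597 44.675 46.684]
tilt10 [465.395 290.812 158.421] [ 0.089  0.154 -1.08  -7.415 46.07  25.654]
tilt20 [464.928 285.475 178.821] [ 0.183  0.311 -1.072 -9.932 50.671  5.224]
tilt30 [464.159 276.689 197.98 ] [  0.277   0.468  -1.058 -14.071  58.336 -13.985]
tilt40 [463.112 264.723 215.318] [  0.372   0.624  -1.039 -19.706  68.834 -31.389]
tilt50 [461.819 249.939 230.306] [  0.466   0.78   -1.013 -26.666  81.845 -46.46 ]
```

Call:
step_arm(
  increments="0 0 -0.12 2 3 5 -1; 0 0 -0.24 4 6 10 -1; 0 0 -0.36 7 10 15 -1; 0 0 -0.48 6 14 20 -1; 0 0 -0.6 5 19 25 -1; 0 0 -0.72 4 24 30 -1; 0 0 -0.84 0 31 36 -1; 0 0 -0.96 -3 38 41 -1; 0 0 -1.08 -7 45 47 -1; 0 0 -1.08 -7 45 47 -1; 0.09 0.15 -1.08 -7 46 26 -1; 0.18 0.31 -1.07 -10 51 5 -1; 0.28 0.47 -1.06 -14 58 -14 -1; 0.37 0.62 -1.04 -20 69 -31 -1; 0.47 0.78 -1.01 -27 82 -46 -1; 0.47 0.78 -1.01 -27 82 -46 -1; 0.47 0.78 -1.01 -27 82 -46 -1",
)

```text
time: 34.62
tool_pos: [462.0, 249.9, 230.5]
tcp_rot: [-3.135, -0.873, 1.477]
contact_force: [-0.3, 0.4, -3.1]
grip_width: 10.9
```

```bash
python3 - <<'E'
from run1 import *
from h import *
o=get_obs();print(o["tool_pos"],o["joint_positions"],o["grip_width"],o["contact_force"])
show(wps(PHI,LIPP)[10:],o)
c=capture("side"); crop(c,190,130,160,150,5,"pics/s18.png")
c=capture("top"); crop(c,170,215,150,110,5,"pics/t18.png")
E
```

```text
[462.044 249.943 230.526] [-0.119  0.35   1.911  0.982  1.171 -0.575] 10.886352844794482 [-0.256  0.353 -3.114]
pour50 [461.819 249.939 160.306] [ -0.002  -0.     -0.004 -53.828   0.057  45.094]
pour60 [460.318 232.787 172.489] [ -0.001   0.174  -0.004 -55.552   0.03   24.073]
pour70 [458.656 213.789 181.498] [ -0.001   0.349  -0.004 -60.901   0.019   3.67 ]
pour75 [457.78  203.775 184.722] [ -0.001   0.436  -0.004 -64.888   0.019  -6.104]
pour80 [456.883 193.52  187.058] [ -0.001   0.523  -0.004 -69.711   0.022 -15.494]
pour85 [455.971 183.101 188.487] [ -0.      0.61   -0.004 -75.334   0.03  -24.427]
pour90 [455.052 172.598 189.   ] [ -0.      0.698  -0.004 -81.715   0.041 -32.837]
pour95 [454.133 162.09  188.592] [  0.      0.785  -0.004 -88.804   0.056 -40.658]
pour100 [453.22  151.657 187.266] [  0.      0.872  -0.004 -96.548   0.075 -47.832]
pour105 [452.321 141.379 185.032] [   0.       0.959   -0.004 -104.887    0.097  -54.303]
pour110 [451.442 131.335 181.908] [   0.001    1.047   -0.004 -113.759    0.123  -60.023]
pour115 [450.591 121.599 177.917] [   0.001    1.134   -0.004 -123.096    0.151  -64.948]
```

View pics/s18.png

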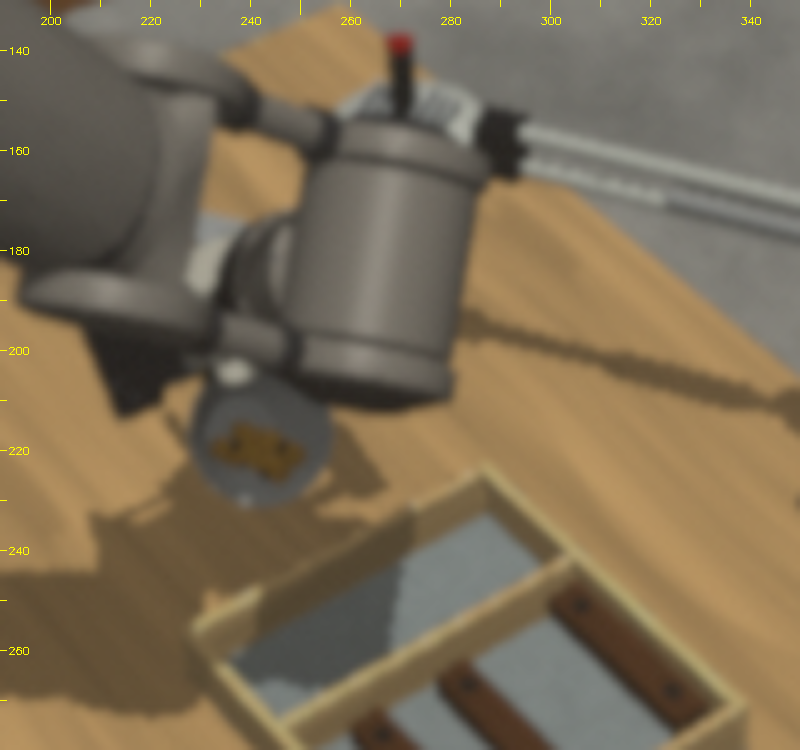

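View pics/t18.png

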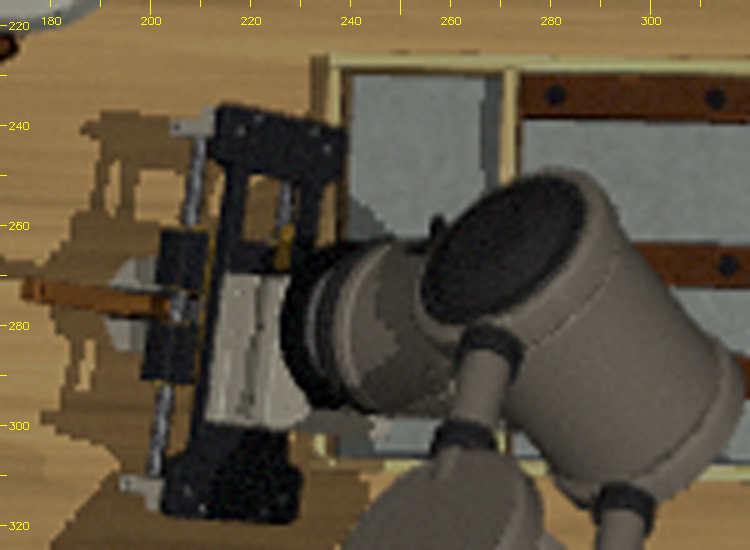

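```bash
python3 - <<'E'
from run1 import *
from h import *
d=capture("side"); n,ps,R=wps(PHI,LIPP)[9]
p=proj(d,ps+R.apply(rimpts()));print(n,p.min(0),p.max(0),proj(d,[ps+R.apply(LIP)]))
E
```

```text
tilt50 [227.203 199.573] [257.062 230.404] [[248.18  229.176]]
```

The scoop rim matches the predicted position within about 1 px, so it hasn't slipped. I'll lower the lip to just over the nut bay and tilt slowly.

Call:
step_arm(
  increments="0 0 0 -20 0 17 -1; 0 0 0 -40 0 34 -1; 0 0 0 -54 0 45 -1; 0 0.087 0 -54.5 0 34 -1; 0 0.174 0 -55.5 0 24 -1; 0 0.26 0 -58 0 14 -1; 0 0.349 0 -61 0 4 -1; 0 0.39 0 -63 0 -1 -1; 0 0.436 0 -65 0 -6 -1; 0 0.48 0 -67.3 0 -11 -1; 0 0.523 0 -69.7 0 -15.5 -1; 0 0.567 0 -72.5 0 -20 -1; 0 0.61 0 -75.3 0 -24.4 -1; 0 0.61 0 -75.3 0 -24.4 -1",
)

```text
time: 36.52
tool_pos: [456.0, 183.0, 188.0]
tcp_rot: [-3.094, -1.486, 1.435]
contact_force: [-0.2, 0.9, -2.6]
grip_width: 10.8
```

```bash
python3 - <<'E'
from run1 import *
from h import *
o=get_obs();print(o["tool_pos"],o["joint_positions"],o["grip_width"],o["contact_force"])
show(wps(PHI,LIPP)[15:],o)
c=capture("side"); crop(c,210,160,140,130,5,"pics/s19.png")
c=capture("top"); crop(c,170,215,150,110,5,"pics/t19.png")
E
```

```text
[455.976 182.95  187.962] [-0.425  0.771  2.025  1.225  1.603 -1.241] 10.780488325846063 [-0.152  0.943 -2.646]
pour85 [455.971 183.101 188.487] [ 0.    -0.003 -0.004  0.536 -0.02   0.105]
pour90 [455.052 172.598 189.   ] [  0.001   0.085  -0.004   0.155  -0.013 -10.444]
pour95 [454.133 162.09  188.592] [  0.001   0.172  -0.004  -1.144  -0.002 -20.92 ]
pour100 [453.22  151.657 187.266] [  0.001   0.259  -0.004  -3.352   0.012 -31.243]
pour105 [452.321 141.379 185.032] [  0.001   0.347  -0.004  -6.45    0.029 -41.334]
pour110 [451.442 131.335 181.908] [  0.001   0.434  -0.004 -10.416   0.05  -51.116]
pour115 [450.591 121.599 177.917] [  0.002   0.521  -0.004 -15.22    0.075 -60.516]
```

View pics/s19.png

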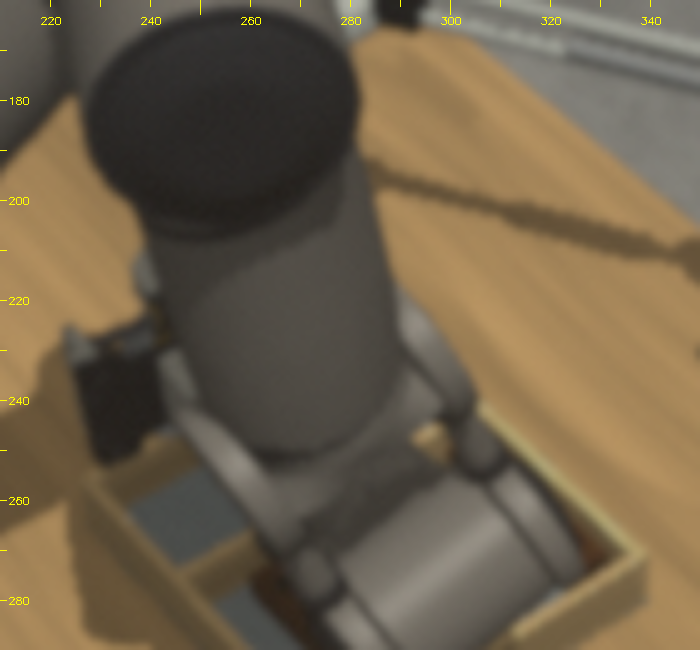

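View pics/t19.png

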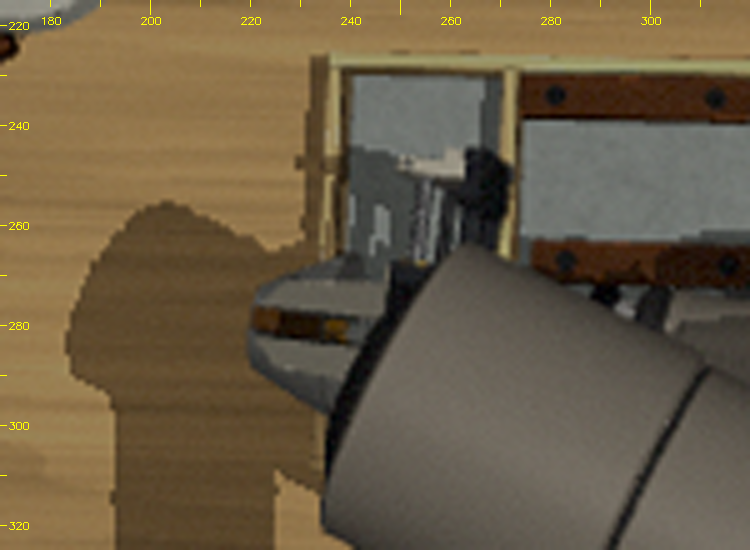

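Call:
step_arm(
  increments="0 0.043 0 0.3 0 -5 -1; 0 0.085 0 0.1 0 -10.4 -1; 0 0.13 0 -0.5 0 -15.7 -1; 0 0.172 0 -1.1 0 -21 -1; 0 0.215 0 -2.2 0 -26 -1; 0 0.26 0 -3.4 0 -31.2 -1; 0 0.3 0 -4.8 0 -36.3 -1; 0 0.347 0 -6.5 0 -41.3 -1; 0 0.39 0 -8.4 0 -46.3 -1; 0 0.39 0 -8.4 0 -46.3 -1; 0 0.39 0 -8.4 0 -46.3 -1; 0 0.39 0 -8.4 0 -46.3 -1",
)

```text
time: 38.12
tool_pos: [451.7, 136.6, 184.4]
tcp_rot: [-0.008, -1.266, -1.651]
contact_force: [-0.6, -0.1, -2.3]
grip_width: 11.1
```

```bash
python3 - <<'E'
from run1 import *
from h import *
o=get_obs();print(o["tool_pos"],o["joint_positions"],o["grip_width"],o["contact_force"])
c=capture("side"); cv2.imwrite("pics/s20.png",c["frame"][:,:,::-1])
c=capture("top"); crop(c,170,215,150,110,5,"pics/t20.png")
E
```

```text
[451.676 136.561 184.353] [-0.497  1.043  1.959  1.206  1.928 -1.432] 11.108923768295922 [-0.589 -0.117 -2.251]
```

View pics/s20.png

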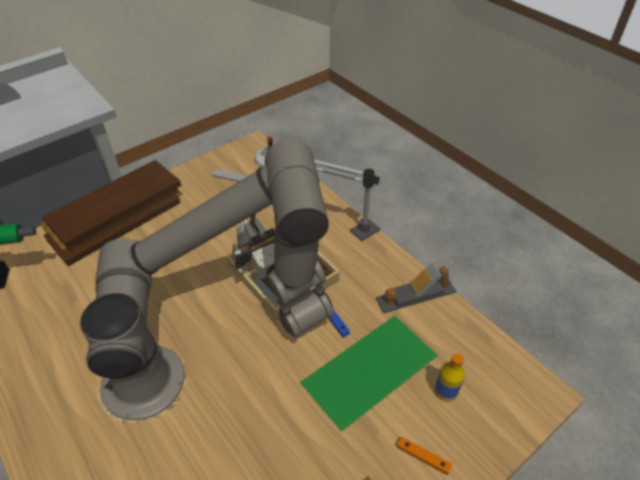

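View pics/t20.png

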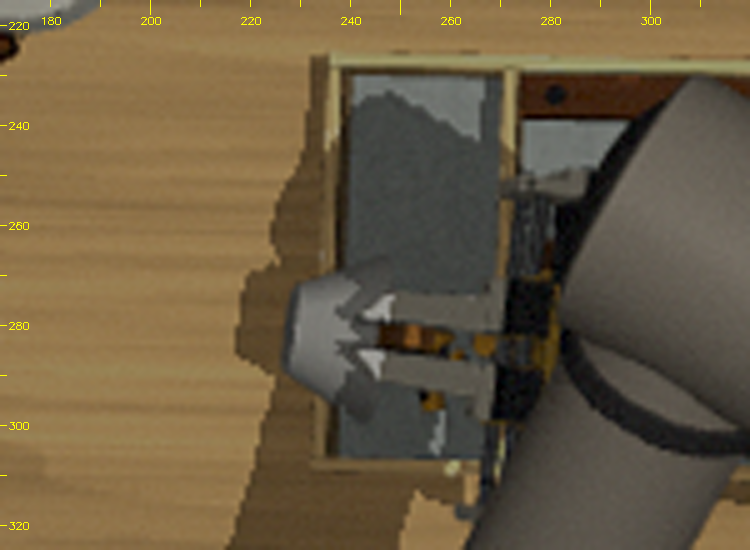

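Call:
step_arm(
  increments="0 0.05 0 -3 0 -6 -1; 0 -0.02 0 1 0 2 -1; 0 0.05 0 -3 0 -6 -1; 0 -0.02 0 1 0 2 -1; 0 0.05 0 -3 0 -6 -1; 0 0 0 0 0 0 -1; 0 0 0 0 0 0 -1",
)

```text
time: 39.1
tool_pos: [451.7, 136.5, 184.6]
tcp_rot: [-0.006, -1.266, -1.653]
contact_force: [-0.6, -1.0, -1.9]
grip_width: 11.1
```

```bash
python3 - <<'E'
from run1 import *
from h import *
o=get_obs();print(o["tool_pos"],o["grip_width"],o["contact_force"])
show(wps(PHI,LIPP)[9:22][::-1],o)
E
```

```text
[451.661 136.513 184.579] 11.137689668965272 [-0.568 -0.951 -1.918]
pour115 [450.591 121.599 177.917] [  0.001   0.132  -0.001  -1.869   0.254 -16.26 ]
pour110 [451.442 131.335 181.908] [ 0.001  0.044 -0.002 -0.994  0.242 -5.74 ]
pour105 [452.321 141.379 185.032] [ 0.001 -0.043 -0.002 -1.039  0.23   4.816]
pour100 [453.22  151.657 187.266] [ 0.001 -0.13  -0.002 -2.004  0.22  15.328]
pour95 [454.133 162.09  188.592] [ 0.001 -0.217 -0.002 -3.881  0.212 25.715]
pour90 [455.052 172.598 189.   ] [ 0.001 -0.305 -0.002 -6.657  0.205 35.9  ]
pour85 [455.971 183.101 188.487] [  0.001  -0.392  -0.002 -10.31    0.2    45.804]
pour80 [456.883 193.52  187.058] [  0.001  -0.479  -0.002 -14.812   0.197  55.352]
pour75 [457.78  203.775 184.722] [  0.001  -0.567  -0.002 -20.129   0.195  64.471]
pour70 [458.656 213.789 181.498] [  0.001  -0.654  -0.002 -26.221   0.195  73.092]
pour60 [460.318 232.787 172.489] [  0.     -0.828  -0.002 -40.537   0.201  88.581]
pour50 [461.819 249.939 160.306] [  0.     -1.003  -0.002 -57.325   0.213 101.349]
tilt50 [461.819 249.939 230.306] [  0.     -1.003  -0.002   9.449   0.087 122.354]
```

Call:
step_arm(
  increments="0 -0.13 0 -2 0 15 -1; 0 -0.22 0 -4 0 26 -1; 0 -0.3 0 -6.7 0 36 -1; 0 -0.39 0 -10.3 0 46 -1; 0 -0.48 0 -14.8 0 55 -1; 0 -0.57 0 -20 0 64.5 -1; 0 -0.65 0 -26 0 73 -1; 0 -0.74 0 -33 0 81 -1; 0 -0.83 0 -25 0 94 -1; 0 -0.92 0 -5 0 110 -1; 0 -1 0 9 0 122 -1; 0 -1 0 9 0 122 -1; 0 -1 0 9 0 122 -1",
)

```text
time: 40.72
tool_pos: [460.9, 249.6, 228.3]
tcp_rot: [-3.134, -0.877, 1.478]
contact_force: [0.1, 0.4, -1.8]
grip_width: 10.7
```

```bash
python3 - <<'E'
from run1 import *
from h import *
o=get_obs();print(o["tool_pos"],o["tcp_rot"],o["grip_width"],o["contact_force"])
c=capture("side"); crop(c,210,180,140,115,5,"pics/s21.png")
c=capture("top"); crop(c,215,215,120,105,6,"pics/t21.png")
E
```

```text
[460.903 249.589 228.283] [-3.134 -0.877  1.478] 10.661643255485876 [ 0.13   0.388 -1.801]
```

View pics/s21.png

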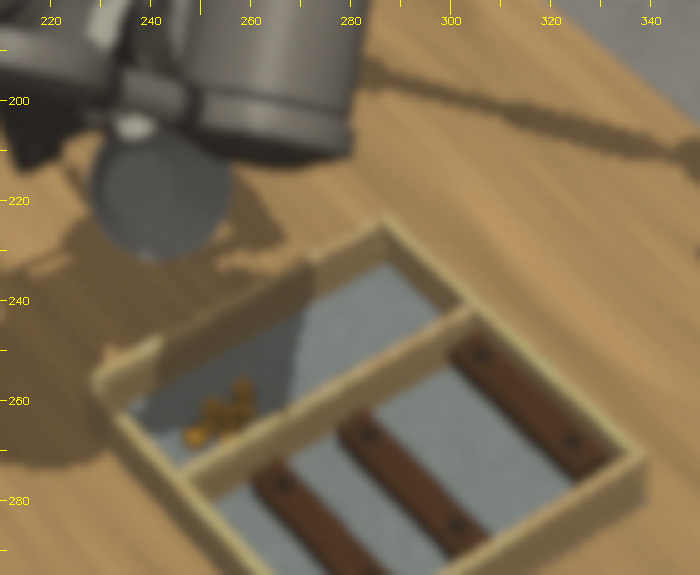

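View pics/t21.png

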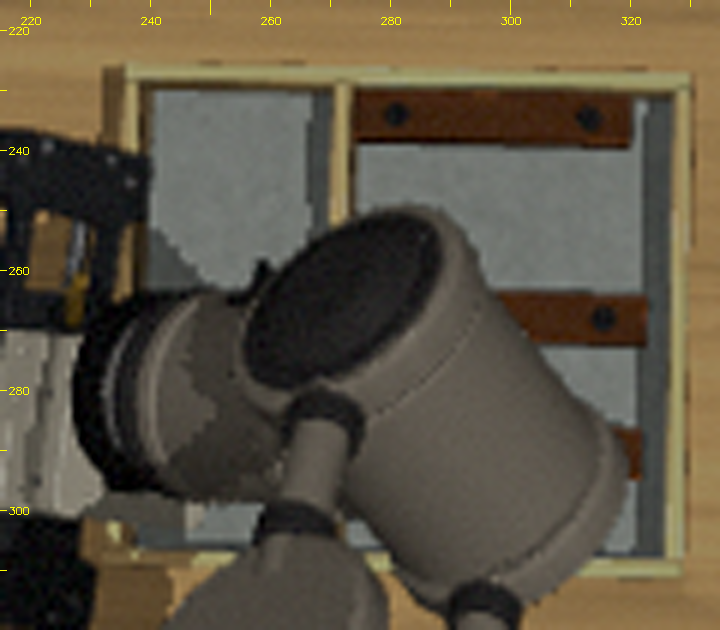

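The cup is empty and the nuts are in the narrow bay, around side pixel (252,263). Now I'll take the scoop back to where it stood.

```bash
python3 - <<'E'
from run1 import *
o=get_obs();show(wps(PHI,LIPP)[0:9][::-1],o)
E
```

```text
tilt40 [463.112 264.723 215.318] [-0.004 -0.178 -0.005  0.394  0.606 20.002]
tilt30 [464.159 276.689 197.98 ] [-0.004 -0.353 -0.005 -5.246  0.704 40.326]
tilt20 [464.928 285.475 178.821] [ -0.005  -0.528  -0.005 -14.329   0.817  59.361]
tilt10 [465.395 290.812 158.421] [ -0.005  -0.702  -0.004 -26.58    0.942  76.53 ]
carry1.00 [465.546 292.54  137.4  ] [ -0.006  -0.877  -0.004 -41.626   1.075  91.311]
carry0.66 [467.015 315.755 153.72 ] [ -0.166  -0.865   0.339 -14.208   0.384  98.746]
carry0.33 [464.233 329.585 169.56 ] [-0.322 -0.835  0.671  6.602 -3.709 99.027]
lift [454.552 336.845 185.4  ] [ -0.476  -0.785   1.002  22.805 -14.095  93.837]
grasp [454.552 336.845  45.4  ] [ -0.476  -0.785   1.002 -84.792 -13.196 183.403]
```

Call:
step_arm(
  increments="0 -0.18 0 0 0.6 20 -1; 0 -0.35 0 -5 0.7 40 -1; 0 -0.53 0 -14 0.8 59 -1; 0 -0.7 0 -26.6 1 76.5 -1; 0 -0.87 0 -41.6 1 91.3 -1; -0.05 -0.87 0.11 -32 1 94 -1; -0.11 -0.87 0.23 -23 1 96 -1; -0.17 -0.865 0.34 -14 0.4 99 -1; -0.22 -0.855 0.45 -7 -1 99 -1; -0.27 -0.845 0.56 0 -2 99 -1; -0.32 -0.835 0.67 7 -4 99 -1; -0.37 -0.82 0.78 12 -7 97 -1; -0.42 -0.8 0.89 17 -10 95 -1; -0.476 -0.785 1.002 23 -14 94 -1; -0.476 -0.785 1.002 23 -14 94 -1; -0.476 -0.785 1.002 23 -14 94 -1; -0.476 -0.785 1.002 23 -14 94 -1",
)

```text
time: 42.95
tool_pos: [455.4, 337.1, 186.1]
tcp_rot: [3.139, -0.001, 0.406]
contact_force: [-0.3, 0.4, -1.3]
grip_width: 10.5
```

```bash
python3 - <<'E'
from run1 import *
from h import *
o=get_obs();print(o["tool_pos"],o["tcp_rot"],o["grip_width"],o["contact_force"]);show(wps(PHI,LIPP)[0:1],o)
c=capture("side"); crop(c,150,100,180,170,4,"pics/s22.png")
c=capture("top"); crop(c,215,215,120,105,6,"pics/t22.png")
E
```

```text
[455.357 337.082 186.054] [ 3.139 -0.001  0.406] 10.450794573551503 [-0.287  0.356 -1.275]
grasp [454.552 336.845  45.4  ] [  0.002  -0.001   0.001  -0.945  -0.437 140.653]
```

View pics/s22.png

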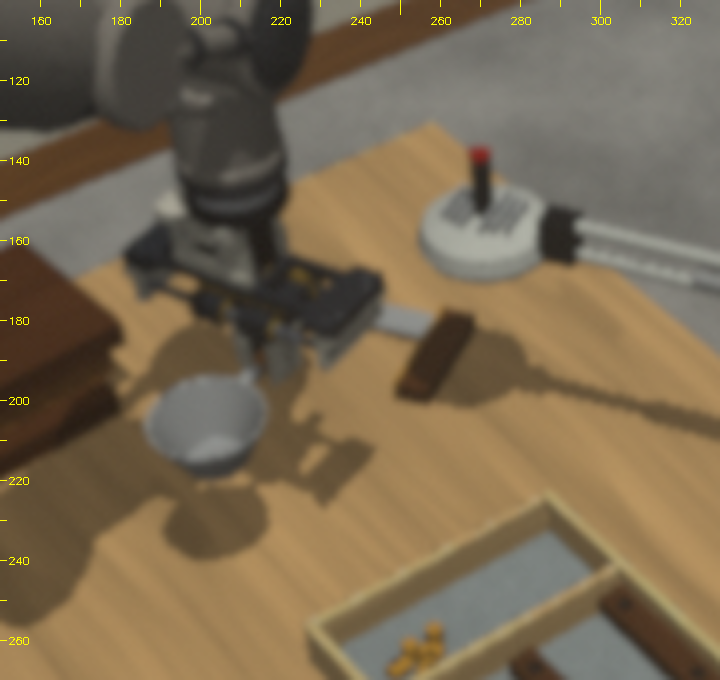

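View pics/t22.png

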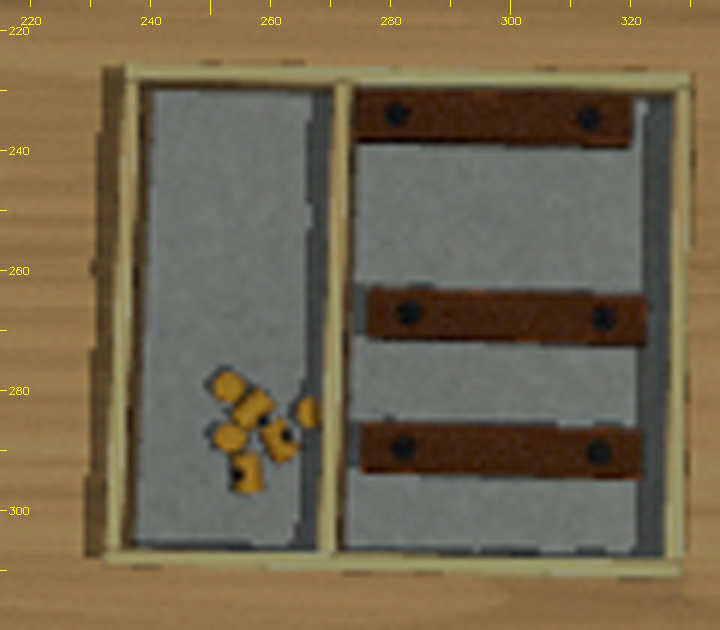

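All six nuts are in the narrow bay: (253,279), (257,283), (266,284), (253,288), (261,288) and (256,294). The three rails lie flat. I'll set the scoop down.

Call:
step_arm(
  increments="0 0 0 -0.9 -0.4 50 -1; 0 0 0 -0.9 -0.4 95 -1; 0 0 0 -0.9 -0.4 120 -1; 0 0 0 -0.9 -0.4 132 -1; 0 0 0 -0.9 -0.4 138 -1; 0 0 0 -0.9 -0.4 140.5 -1; 0 0 0 -0.9 -0.4 140.5 -1; 0 0 0 -0.9 -0.4 140.5 -1",
)

```text
time: 44.05
tool_pos: [455.5, 337.7, 47.4]
tcp_rot: [3.139, -0.005, 0.406]
contact_force: [0.8, 0.4, 2.6]
grip_width: 10.8
```

```bash
python3 - <<'E'
from h import *
o=get_obs();print(o["tool_pos"],o["tcp_rot"],o["grip_width"],o["contact_force"],o["moment"])
E
```

```text
[455.528 337.684  47.368] [ 3.139 -0.005  0.406] 10.777895298687147 [0.823 0.437 2.645] [-0.088  0.165  0.052]
```

Call:
step_arm(
  increments="0 0 0 0 0 0 -0.7; 0 0 0 0 0 0 -0.5; 0 0 0 0 0 0 -0.3; 0 0 0 0 0 0 -0.3; 0 0 0 0 0 0 -0.3; 0 0 0 0 0 -20 -0.3; 0 0 0 0 0 -60 -0.3; 0 0 0 0 0 -110 -0.3; 0 0 0 0 0 -170 -0.3; 0 0 0 0 0 -230 -0.3; 0 0 0 0 0 -290 -0.1; 0 0 0 0 0 -290 -0.1; 0 0 0 0 0 -290 -0.1",
)

```text
time: 45.68
tool_pos: [453.6, 337.5, 335.6]
tcp_rot: [3.139, -0.001, 0.406]
contact_force: [0.6, -0.5, -1.1]
grip_width: 41.2
```

```bash
python3 - <<'E'
from h import *
o=get_obs();print(o["tool_pos"],o["tcp_rot"],o["grip_width"],o["joint_positions"])
c=capture("side"); crop(c,170,110,180,150,4,"pics/s23.png")
c=capture("top"); crop(c,130,170,160,165,4,"pics/t23.png")
pv=np.array([813,51.])
for k,n in((capture("side"),"s"),): pass
E
```

```text
[453.64  337.52  335.619] [ 3.139 -0.001  0.406] 41.16948568162356 [ 0.506  0.37   1.245 -0.003  1.526  1.671]
```

View pics/s23.png

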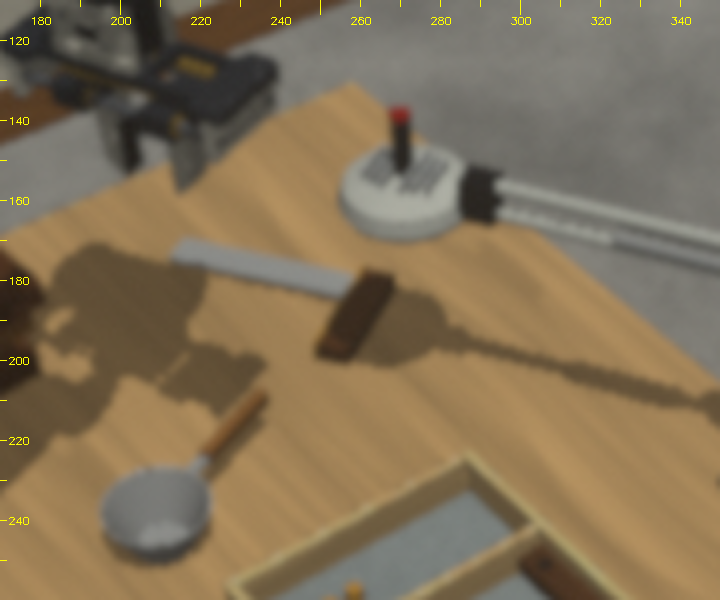

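View pics/t23.png

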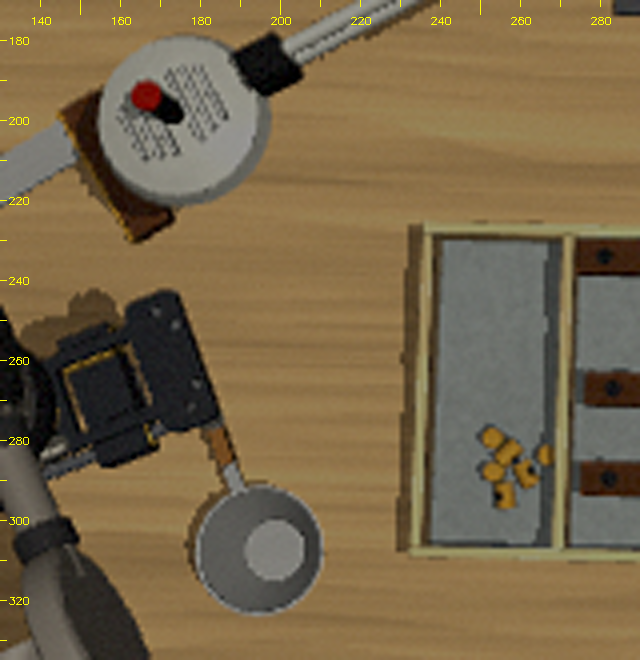

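The scoop stands upright and empty at its old spot. Now the lamp; its cap is at top pixel (166.8,193.8) and side pixel (270,138).

```bash
python3 - <<'E'
from h import *
c=capture("top");d=capture("side")
print(ray(c,[[166.75,193.75]],288),ray(d,[[270,138]],286))
print(inc([652.5,327,345],yaw=1.609));print(inc([652.5,327,265],yaw=1.609))
E
```

```text
[[653.095 327.519 288.   ]] [[652.792 327.754 286.   ]]
[  0.002   0.002  -1.203 178.504  88.137  -9.866]
[  0.002   0.002  -1.203 178.525  87.921  70.134]
```

Call:
step_arm(
  increments="0 0 -0.15 10 5 -10 -0.1; 0 0 -0.3 35 17 -10 -0.1; 0 0 -0.45 60 30 -10 -0.1; 0 0 -0.6 85 42 -10 -0.1; 0 0 -0.75 110 55 -10 -0.1; 0 0 -0.9 135 67 -10 -0.1; 0 0 -1.05 160 80 -10 -0.1; 0 0 -1.2 179 88 -10 -0.1; 0 0 -1.2 179 88 -10 -0.1; 0 0 -1.2 179 88 -10 -0.1; 0 0 -1.2 179 88 -10 -0.1",
)

```text
time: 47.3
tool_pos: [652.3, 327.8, 347.6]
tcp_rot: [3.138, 0.001, 1.605]
contact_force: [-0.6, 0.4, -0.5]
grip_width: 41.4
```

```bash
python3 - <<'E'
from h import *
o=get_obs();print(o["tool_pos"],o["tcp_rot"],o["grip_width"])
print(inc([652.8,327.4,265],yaw=1.609))
c=capture("side"); crop(c,210,80,130,110,5,"pics/s24.png")
E
```

```text
[652.314 327.827 347.555] [3.138 0.001 1.605] 41.430926308303825
[ 0.003  0.001 -0.004 -0.345  0.196 82.557]
```

View pics/s24.png

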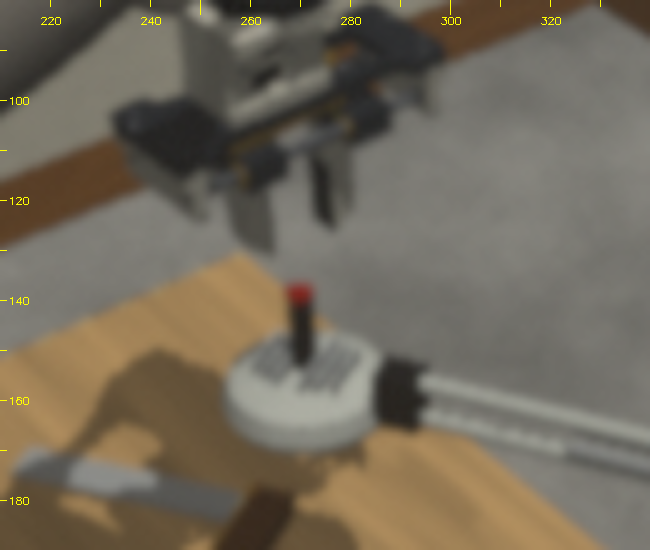

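The fingers straddle the grip axis at (270,138). Going down and pinching.

Call:
step_arm(
  increments="0 0 0 0 0 30 -0.1; 0 0 0 0 0 60 -0.1; 0 0 0 0 0 82 -0.1; 0 0 0 0 0 82 -0.1; 0 0 0 0 0 82 -0.1; 0 0 0 0 0 82 -0.4; 0 0 0 0 0 82 -1; 0 0 0 0 0 82 -1; 0 0 0 0 0 82 -1; 0 0 0 0 0 82 -1",
)

```text
time: 48.6
tool_pos: [653.3, 327.5, 265.3]
tcp_rot: [3.138, 0.001, 1.606]
contact_force: [-0.8, 0.1, 2.7]
grip_width: 15.6
```

```bash
python3 - <<'E'
from h import *
o=get_obs();print(o["tool_pos"],o["contact_force"],o["moment"],o["grip_width"])
pv=np.array([813,51.]);r=o["tool_pos"][:2]-pv; print(np.linalg.norm(r),np.arctan2(-r[1],-r[0]))
yaw0=o["tcp_rot"][2]
q0=np.arctan2(-r[1],-r[0]); end=-0.07-q0
for d in np.linspace(0,end,15)[1:]:
    c_,s=np.cos(d),np.sin(d); q=pv+np.array([[c_,-s],[s,c_]])@r
    v=inc([*q,o["tool_pos"][2]],yaw=yaw0+d,ref=o); print(round(v[2],2),np.round(v[3:5]),q)
E
```

```text
[653.343 327.478 265.276] [-0.823  0.099  2.696] [0.04  0.358 0.051] 15.571801889211846
319.2659491322369 -1.0471095364885197
-0.07 [-11. -19.] [634.451 315.671]
-0.14 [-24. -38.] [616.428 302.575]
-0.21 [-37. -55.] [599.362 288.255]
-0.28 [-52. -72.] [583.337 272.779]
-0.35 [-68. -87.] [568.43  256.223]
-0.42 [ -85. -102.] [554.714 238.668]
-0.49 [-103. -115.] [542.255 220.199]
-0.56 [-122. -127.] [531.115 200.906]
-0.63 [-142. -137.] [521.348 180.883]
-0.7 [-162. -146.] [513.    160.228]
-0.77 [-183. -154.] [506.113 139.041]
-0.84 [-205. -160.] [500.721 117.425]
-0.91 [-226. -164.] [496.849  95.486]
-0.98 [-248. -168.] [494.516  73.33 ]
```

Call:
step_arm(
  increments="0 0 -0.07 -11 -19 0 -1; 0 0 -0.14 -24 -38 0 -1; 0 0 -0.21 -37 -55 0 -1; 0 0 -0.28 -52 -72 0 -1; 0 0 -0.35 -68 -87 0 -1; 0 0 -0.42 -85 -102 0 -1; 0 0 -0.49 -103 -115 0 -1; 0 0 -0.56 -122 -127 0 -1; 0 0 -0.63 -142 -137 0 -1; 0 0 -0.7 -162 -146 0 -1; 0 0 -0.77 -183 -154 0 -1; 0 0 -0.84 -205 -160 0 -1; 0 0 -0.91 -226 -164 0 -1; 0 0 -0.98 -248 -168 0 -1; 0 0 -0.98 -248 -168 0 -1; 0 0 -0.98 -248 -168 0 -1; 0 0 -0.98 -248 -168 0 -1",
)

```text
time: 50.72
tool_pos: [494.3, 74.3, 265.1]
tcp_rot: [3.141, 0.004, 2.586]
contact_force: [-0.9, -1.6, 4.7]
grip_width: 15.2
```

Call:
step_arm(
  increments="0 0 0 0 0 0 -0.7; 0 0 0 0 0 0 -0.4; 0 0 0 0 0 0 -0.1; 0 0 0 0 0 0 -0.1; 0 0 0 0 0 -20 -0.1; 0 0 0 0 0 -50 -0.1; 0 0 0 0 0 -90 -0.1; 0 0 0 0 0 -140 -0.1; 0 0 0 0 0 -140 -0.1; 0 0 0 0 0 -140 -0.1",
)

```text
time: 51.98
tool_pos: [493.5, 73.9, 404.0]
tcp_rot: [-3.142, 0.002, 2.586]
contact_force: [0.1, -0.8, -0.2]
grip_width: 41.4
```

```bash
python3 - <<'E'
from h import *
o=get_obs();print(o["time"],o["tool_pos"],o["tcp_rot"],o["grip_width"])
c=capture("side"); cv2.imwrite("pics/s25.png",c["frame"][:,:,::-1])
print(inc([350,-300,400]))
E
```

```text
51.975 [493.482  73.903 404.018] [-3.142  0.002  2.586] 41.40815644077219
[   0.       0.       0.     -75.602 -393.191    3.839]
```

View pics/s25.png

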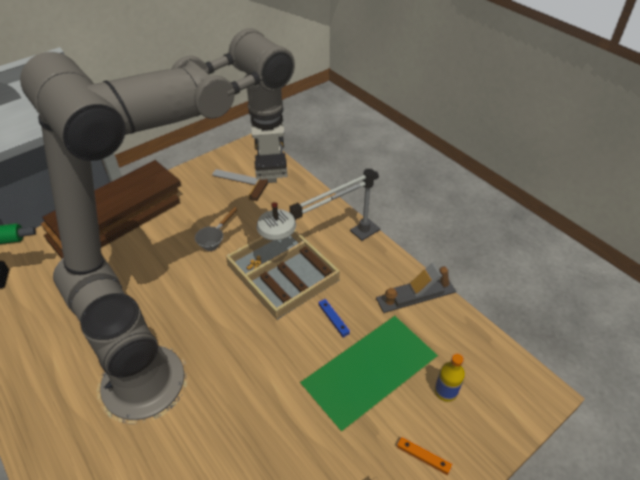

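Lamp released over the tray. I'll move the arm aside for a clear final look.

Call:
step_arm(
  increments="0 0 0 -35 -196 0 -0.1; 0 0 0 -75 -393 0 -0.1; 0 0 0 -75 -393 0 -0.1; 0 0 0 -75 -393 0 -0.1; 0 0 0 -75 -393 0 -0.1; 0 0 0 -75 -393 0 -0.1; 0 0 0 -75 -393 0 -0.1; 0 0 0 -75 -393 0 -0.1; 0 0 0 -75 -393 0 -0.1; 0 0 0 -75 -393 0 -0.1",
)

```text
time: 53.28
tool_pos: [350.4, -298.4, 404.7]
tcp_rot: [3.141, 0.003, 2.587]
contact_force: [0.4, -0.6, -0.3]
grip_width: 41.2
```

```bash
python3 - <<'E'
from h import *
o=get_obs();print(o["time"],o["tool_pos"],o["contact_force"])
c=capture("side"); cv2.imwrite("pics/s26.png",c["frame"][:,:,::-1]); crop(c,190,190,160,130,5,"pics/s27.png")
c=capture("top"); cv2.imwrite("pics/t26.png",c["frame"][:,:,::-1]); crop(c,160,215,180,110,4,"pics/t27.png")
E
```

```text
53.275 [ 350.436 -298.394  404.72 ] [ 0.359 -0.639 -0.268]
```

View pics/s27.png

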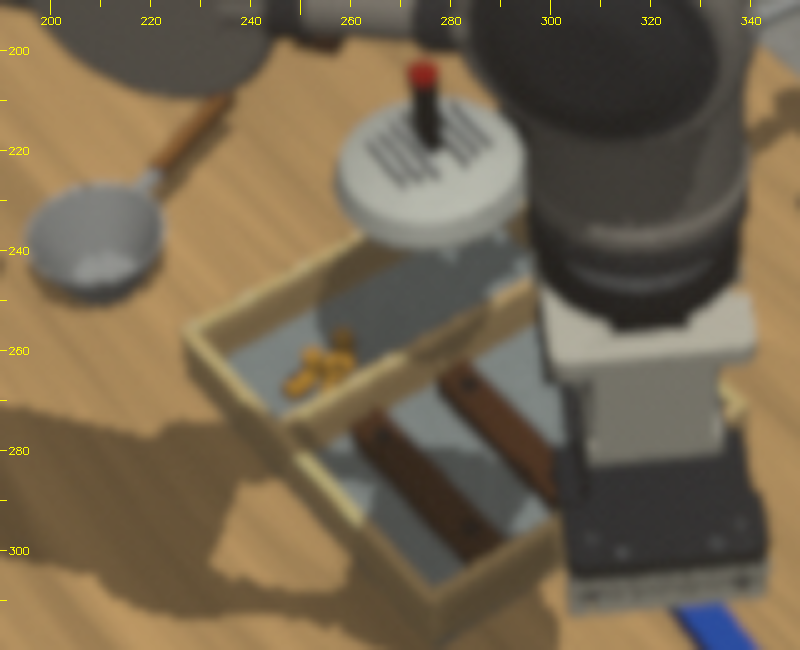

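View pics/t27.png

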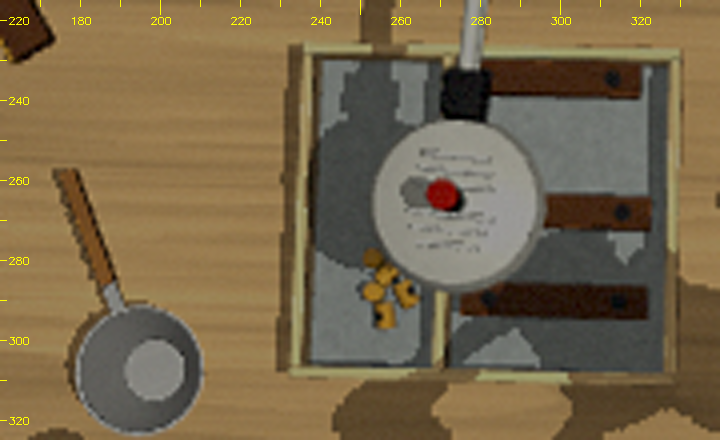

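View pics/t26.png

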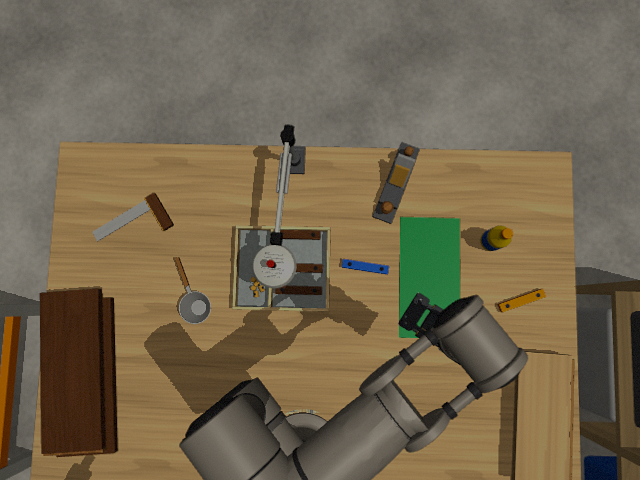

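```bash
python3 - <<'E'
from h import *
c=capture("top");d=capture("side")
print(ray(c,[[270.5,263.5]],288),ray(d,[[274.7,204]],286),"tray mid ~ (501.5,74)")
print(get_obs()["dq"])
print(close_job())
E
```

```text
[[494.325  75.182 288.   ]] [[493.878  74.597 286.   ]] tray mid ~ (501.5,74)
[-0.007  0.003 -0.001 -0.001  0.001 -0.   ]
the job is handed in; nothing more can be done
None
```

The frame kit is made up and the job is handed in, at about 53 s of the 208 s allowed. No verdict came back.

- **Lamp:** I swung it aside first, to a grip position of about (653, 327) mm, and brought it back only after the tray was filled. Both cameras put the grip within about 8 mm of the tray's middle.
- **Rails:** All three walnut rails lie flat in the wide bay, none on top of another. Rail A was knocked about 35 mm into the far corner of the bay while the arm was working elsewhere. It stayed flat and inside, so I left it.
- **Nuts:** I counted all six in the narrow bay after the pour. In the last pictures I could make out only five; the sixth, next to the divider, was hidden by the lamp head.
- **Scoop:** It stands upright and empty on the bench at its old spot, and nothing else moved it after release.
- **Bystanders:** The hand plane, glue, try square and the blue and orange look-alikes appear unmoved in the final pictures. The arm was clear of everything when I handed in.

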